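# Riddle a scoop of beads and pick off the oversize ones

### The job

First clear whatever tools (pliers, loupe) were left on the bead sorter's mesh and lay them on the green tool mat; then tip the whole scoop of beads onto the mesh so that the small ones drop through into the pan and the oversize ones stay on top, nudging through any small one that hangs up. Then stand the empty scoop upright again on its grey mat and pick the oversize beads off the mesh into the black sample tray, leaving the small beads in the pan and every tool on the tool mat. Do not disturb the other things on the bench (glue bottle, jar, cutters, brass weight, eraser).

Things in the scene. Friction and masses are not known exactly. Their poses are not given: they have to be found in the camera images.
- grate: fixed bead sorter: a square wooden-sided tray, outside 275 mm square, walls 6 mm thick and 85 mm high, with a steel mesh inside. All round the mesh a 36 mm wide sheet apron slopes down inwards, from 63 mm above the table at the wall to the mesh. Below the mesh is a catch pan, floor 6 mm above the table. Origin: centre of the underside, z up, sides along x and y
- grate_mesh (a point): centre of the sorter's mesh, on its top, 52.5 mm above the table; axes as the sorter's. The mesh is 186 mm square: 6 x 6 openings, wires 5 mm thick at 31 mm pitch along x and y, two wires crossing at this point. An oversize bead settled in an opening has its centre about 12.5 mm above the mesh top
- scoop: loose open-mouthed sheet metal scoop, about 0.25 kg, holding the beads. Origin: centre of its underside; x points out of the mouth, z up. 123 mm long, 118 mm wide (126 at the handle), sides 50 mm high. Its floor is flat but for the last 35 mm, which rise at 22 degrees to the lip: beads run out when it is tipped mouth-down by more than that (45 degrees empties it)
- scoop_handle (a point): centre of the scoop's red handle, a straight bar along the scoop's y across its top, 14 mm thick (x), 22 mm tall, 85 mm above the scoop's underside and 15 mm behind its origin, free over 118 mm between two uprights; axes as the scoop's
- scoop_lip (a point): middle of the scoop's pouring lip, 60 mm ahead of the scoop's origin and 17 mm above its underside; the side walls reach down beside it to the underside; axes as the scoop's
- scoopmat: fixed grey felt mat 170 x 150 x 3 mm on which the scoop stands; origin at the centre of its underside
- beadtray: fixed shallow black felt-lined sample tray, 150 (x) x 140 (y) mm, outer walls 4 mm thick and 16 mm high, floor 4 mm above the table, one 9 mm high divider along each middle line giving four compartments whose centres lie at x = +-36 mm, y = +-34 mm; origin at the centre of its underside
- toolmat: fixed green tool mat 120 (x) x 160 (y) x 3 mm; origin at the centre of its underside
- pliers: loose red-handled pliers, lying flat, 131 mm long, 12 mm thick, 90 g. Origin: underside of the pivot block, which is 30 mm long (x), 18 mm wide (y) and 12 mm tall and is the place to grip; x points to the jaws (tip at +45 mm), the handles spread back to x = -86 mm, y = +-25 mm. When present it starts on the mesh; pliers or loupe or both are present
- loupe: loose black eye loupe with a brass band, a short round barrel standing on its wide end: 34 mm across for its lowest 12 mm, narrowing to 26 mm at the top, 26 mm high, 30 g; origin: centre of its underside. When present it starts on the mesh
- big0: a blue round bead 38 mm across (oversize: will not pass the grate), 30 g; origin at its centre. 3 or 4 of these are present. It starts in the scoop
- big1: a blue round bead 38 mm across (oversize: will not pass the grate), 30 g; origin at its centre. 3 or 4 of these are present. It starts in the scoop
- big2: a blue round bead 38 mm across (oversize: will not pass the grate), 30 g; origin at its centre. 3 or 4 of these are present. It starts in the scoop
- big3: a blue round bead 38 mm across (oversize: will not pass the grate), 30 g; origin at its centre. 3 or 4 of these are present. It starts in the scoop
- small0: a navy round bead 14 mm across (drops through the mesh; one that hangs up on a wire or on another bead needs a nudge sideways), 10 g; origin at its centre. 3 to 5 of these are present. It starts in the scoop
- small1: a navy round bead 14 mm across (drops through the mesh; one that hangs up on a wire or on another bead needs a nudge sideways), 10 g; origin at its centre. 3 to 5 of these are present. It starts in the scoop
- small2: a navy round bead 14 mm across (drops through the mesh; one that hangs up on a wire or on another bead needs a nudge sideways), 10 g; origin at its centre. 3 to 5 of these are present. It starts in the scoop
- small3: a navy round bead 14 mm across (drops through the mesh; one that hangs up on a wire or on another bead needs a nudge sideways), 10 g; origin at its centre. 3 to 5 of these are present. It starts in the scoop
- small4: a navy round bead 14 mm across (drops through the mesh; one that hangs up on a wire or on another bead needs a nudge sideways), 10 g; origin at its centre. 3 to 5 of these are present. It starts in the scoop
- glue: loose bystander, glue bottle, 34 mm wide, 85 mm high, not to be disturbed; origin at the underside's centre
- jar: loose bystander, jar, 48 mm wide, 50 mm high, not to be disturbed; origin at the underside's centre
- cutters: loose bystander, blue-handled cutters, 131 mm long, 12 mm high, not to be disturbed; origin at the underside's centre
- weight: loose bystander, brass weight, 30 mm wide, 25 mm high, not to be disturbed; origin at the underside's centre
- eraser: loose bystander, eraser, 45 x 20 x 12 mm, not to be disturbed; origin at the underside's centre

How it is judged:
By the outcome, as a careful person would: the job done as asked, in the order asked, and still so for the second after the job is handed in, with the robot touching nothing.
Of pliers, loupe only 1 to 2 are there at a start; the rules pass over those that are not, and their reading is None.
Of big0, big1, big2, big3 only 3 to 4 are there at a start; the rules pass over those that are not, and their reading is None.
Of small0, small1, small2, small3, small4 only 3 to 5 are there at a start; the rules pass over those that are not, and their reading is None.
At some moment in a run one of pliers, loupe may be knocked a few centimetres aside while the robot is not near it.
It also fails if it takes over 210 s, if anything falls off the work surface, if the arm or the gripper's body presses on something with over 40 N, if the wrist force passes 120 N, or if a joint passes its speed limit or range.

### The arm

A 6-joint arm with a two-finger parallel gripper is mounted at the origin on the work surface. World frame = base frame: x ahead of the robot, y to its left, z up, the work surface at z = 0. Lengths are in m, angles in degrees, forces in N, time in s.
With the tool pointing down it reaches from about 0.4 to 0.825 m from the base axis. Payload 7 kg.
Tool frame: the origin (TCP) lies between the finger pads; the fingertips stand 19 mm ahead of it and the grasp point (between the pads) is the TCP; x points along the fingers, y is the direction in which the jaws open and shut, and the axes are right-handed (so a half turn about x gives the same grasp; the last joint's range is limited). The gripper opens to 88 mm and grips with 3 to 60 N. Pads are 19 mm wide; open, the fingers measure 130 mm over their backs; the gripper's body (78 mm by 193 mm) begins 47 mm behind the grasp point.
Start: joints at [89.903, 20.546, 0.682, 0, -70.136, -16.507], TCP at [0.193, 0.647, 0.246] pointing down, gripper open.
Joint ranges: [-176.03, 176.03], [-82.01, 121.73], [-58.28, 71.71], [-173.87, 95.51], [-174.79, -0.11], [-173.66, 173.66]. Speed limits (degrees/s): [136.94, 136.94, 172.46, 180, 180, 180].

### API

Orientations are given as [roll, pitch, yaw] about the fixed x, y, z axes, in that order (R = Rz(yaw) Ry(pitch) Rx(roll)).
In Python, from plant import r gives the robot as it stands.
- The arm moves only by the tool send_rows, never from a script. Its argument "plan" is a list of rows, each a list of 2 entries, a list of its own where there are three numbers: the shift along the tool's x, y, z scaled (see below), then the turn, a rotation vector about the tool's x, y, z scaled (see below). A call has exactly 5 rows; each row is the pose to reach, as a shift and turn from the pose measured when the call began, along the tool's axes at that moment; what a row does not reach only later rows make up. The controller multiplies each number of a shift by 0.15 m and each number of a turn by pi/4 rad. A row lasts 1/10 s, in which the tool goes at most 50 mm and 8.59 degrees, less where a joint would pass 70% of its speed; a pose out of reach is approached as far as the arm can. A call with a number of a shift or a turn outside -1 to 1 is refused whole. A call with a gripper value outside its range is refused whole. "jaw" is the opening, from -1 (shut) to 1 (fully open), so that 0 is half open, set as the call begins (left out, the last holds). The fingers move at their own pace and stop on an object; "force" is the grip in N (left out, the last holds). Time passes only in rows, so rows that repeat a pose let the fingers close, or fill a call up. It gives the time, the measured TCP pose, the force and the opening at its end, in the units of the state.
- r.get_state(): the state, without advancing time (a new reading comes with each control period).
- r.capture(name): name is "scene" or "top"; returns a dict with "color" (480x640x3 uint8, red, green, blue), "range_z" (480x640 float32, m along the optical axis (not along the pixel's ray), 0 where there is no reading), "mtx" (3x3 intrinsics, pixels), "k1" (the pictures are not rectified: a ray, as slopes to the right and down, at radius r is drawn at 1 + k1 r^2 times it, then the intrinsics apply), "pose" (4x4, takes a point from camera to world coordinates). Camera axes: x right, y down, z forward; pixel columns grow to the right and rows downward; lengths in m; the calibration is good to about 2 mm. A picture is of the moment at which its call begins.
- r.close_job(): hands the job in, once; it reports no verdict.
Trained networks look in a picture, given as the dict that the camera call returned (one of the last four; its "shot" number tells which), for a name from the list of things; names that differ only in an ending like _2 or _b are one class to them, and where a whole thing is asked for, a point or a joint stands for the part that bears it (a point fixed in the world has none). Each returns a list of dicts, best first, with "score" (0 to 1); they miss things now and then, are a little off and sometimes report something else, mostly with a low value. They report only what shows in the picture. A call takes as long as a camera call.
- r.find_in(picture, target): "uv" ([column, row] in pixels, amid what is visible of it).
- r.trace(picture, target): "mask" (480x640 bool, what is visible of it) and "uv" ([column, row] in pixels, amid what is visible of it).
The state is a dict: "time_s": time; "joints": joint angles; "qd": joint speeds; "joint_torque": joint torques, N m; "tcp_pos": TCP position; "eef_rot": TCP orientation; "contact_force": force on the tool from outside, world axes, zero at the start; "moment": the same for the moment, N m; "gripper_width": finger opening in m.
Only numpy, scipy, OpenCV 4.12 (cv2) and the standard library are available. Lean on these libraries where they do the work, as an engineer would, in place of code of your own. Each camera call takes 0.05 s, during which the arm holds its last target. There are 200 camera calls.

## Working session

There is one attempt and no reset: what is moved stays moved. The work goes in short steps, Python scripts to look and compute and a tool call to move; the robot and the scene stay as the last step left them, time stands still between calls to the robot, and variables do not carry over. Pictures are saved under pics/ and viewed, about 12 in all and at most 16, crops included, and the job is handed in when it is done.

Besides the shell and the picture viewer there is one more tool, called after "Request:" by a JSON object that holds its "fn" and its "kwargs", one argument or row to a line. send_rows: Moves the arm, as the interface text tells. Its arguments: {"type":"object","properties":{"plan":{"type":"array"},"jaw":{"type":"number"},"force":{"type":"number"}},"required":["plan"]}

```bash
ls; mkdir -p pics
cat > h.py <<'E'
import numpy as np, cv2
from plant import r
from scipy.spatial.transform import Rotation as R
def save(p,n,crop=None,s=1):
    im=p["color"][...,::-1]
    if crop: im=im[crop[1]:crop[3],crop[0]:crop[2]]
    if s!=1: im=cv2.resize(im,None,fx=s,fy=s,interpolation=cv2.INTER_CUBIC)
    cv2.imwrite("pics/"+n,im)
def cloud(p):
    K=p["mtx"];v,u=np.mgrid[:480,:640].astype(float)
    x=(u-K[0,2])/K[0,0];y=(v-K[1,2])/K[1,1]
    xd,yd=x.copy(),y.copy()
    for _ in range(6):
        f=1+p["k1"]*(x*x+y*y);x=xd/f;y=yd/f
    z=p["range_z"];P=np.stack([x*z,y*z,z],-1)
    return P@p["pose"][:3,:3].T+p["pose"][:3,3]
def ray(p,uv,h):
    K=p["mtx"];xd=(uv[0]-K[0,2])/K[0,0];yd=(uv[1]-K[1,2])/K[1,1];x,y=xd,yd
    for _ in range(6):
        f=1+p["k1"]*(x*x+y*y);x=xd/f;y=yd/f
    d=p["pose"][:3,:3]@[x,y,1];o=p["pose"][:3,3]
    return o+d*(h-o[2])/d[2]
def st():
    s=r.get_state();print(s["time_s"],np.round(s["tcp_pos"],4),np.round(s["eef_rot"],2),np.round(s["contact_force"],1),s["gripper_width"],np.round(s["joints"],1));return s
E
python3 - <<'E'
from h import *
s=st()
print(R.from_euler('xyz',s["eef_rot"],degrees=True).as_matrix().round(3))
for n in("scene","top"):
    p=r.capture(n);save(p,n+"0.png");print(n,p["mtx"],p["k1"],p["pose"].round(3));
    C=cloud(p)
    for t in "grate scoop scoop_handle scoopmat beadtray toolmat pliers loupe big0 small0 glue jar cutters weight eraser".split():
        for d in r.trace(p,t)[:4]:
            m=d["mask"]&(p["range_z"]>0)
            if d["score"]>.3: print(t,round(d["score"],2),np.round(d["uv"]),m.sum(),np.median(C[m],0).round(3), C[m].min(0).round(3),C[m].max(0).round(3))
E
```

```text
pics
0.0 [0.1928 0.6464 0.2446] [  95.52   89.9  -101.09] [-0.1  0.1  0.4] 0.08791030182512595 [ 89.9  20.6   0.6  -0.  -70.1 -16.5]
[[-0.    -0.286 -0.958]
 [-0.002 -0.958  0.286]
 [-1.     0.002 -0.   ]]
scene [[536.49742724   0.         317.81668868]
 [  0.         536.49742724 245.72347099]
 [  0.           0.           1.        ]] -0.15929025119061183 [[ 0.435  0.51  -0.742  1.54 ]
 [ 0.9   -0.234  0.367 -0.526]
 [ 0.014 -0.828 -0.561  0.809]
 [ 0.     0.     0.     1.   ]]
grate 0.68 [329. 250.] 10684 [ 0.565 -0.009  0.052] [ 0.259 -0.158 -0.003] [0.711 0.23  0.089]
scoop 0.95 [198. 268.] 2005 [ 0.503 -0.331  0.035] [ 0.342 -0.398 -0.002] [ 0.551 -0.257  0.102]
scoop_handle 0.83 [196. 268.] 2017 [ 0.503 -0.331  0.035] [ 0.347 -0.398 -0.005] [ 0.551 -0.232  0.102]
scoopmat 0.69 [224. 280.] 776 [ 0.503 -0.267  0.002] [ 0.389 -0.414 -0.003] [ 0.559 -0.219  0.041]
beadtray 0.81 [443. 240.] 1841 [0.596 0.322 0.005] [ 0.496  0.245 -0.002] [0.676 0.412 0.02 ]
toolmat 0.6 [402. 211.] 1077 [0.406 0.31  0.003] [ 0.337  0.231 -0.006] [0.467 0.403 0.009]
pliers 0.61 [326. 245.] 243 [ 0.56
[... 3298 characters left out ...]
.039] [ 0.459 -0.307  0.024] [ 0.495 -0.272  0.047]
small0 0.58 [519. 303.] 188 [ 0.398 -0.465  0.024] [ 0.386 -0.481  0.005] [ 0.413 -0.454  0.03 ]
small0 0.41 [146. 310.] 4219 [0.4   0.314 0.003] [ 0.338  0.231 -0.006] [0.465 0.4   0.01 ]
glue 0.55 [423. 136.] 310 [ 0.751 -0.284  0.054] [ 0.741 -0.301  0.001] [ 0.769 -0.271  0.087]
jar 0.58 [287. 137.] 428 [0.762 0.012 0.048] [ 0.746 -0.009  0.003] [0.792 0.035 0.054]
cutters 0.74 [189. 140.] 524 [0.77  0.228 0.01 ] [ 0.747  0.162 -0.004] [0.814 0.291 0.016]
weight 0.54 [514. 304.] 195 [ 0.398 -0.465  0.024] [ 0.384 -0.481  0.003] [ 0.413 -0.454  0.03 ]
eraser 0.47 [232. 332.] 199 [0.349 0.129 0.012] [0.329 0.113 0.002] [0.37  0.147 0.016]
```

View pics/top0.png

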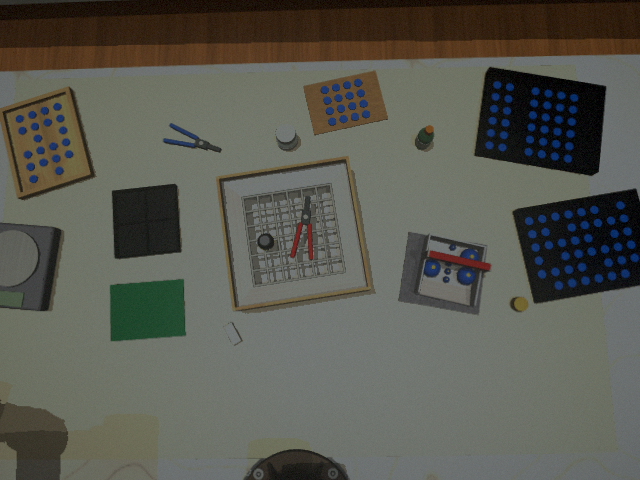

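View pics/scene0.png

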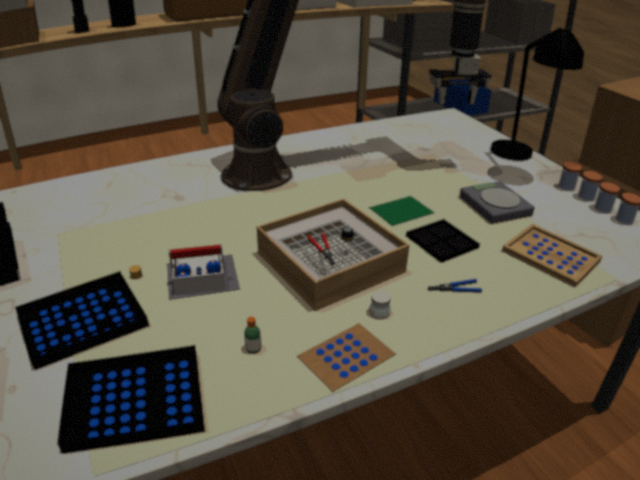

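Run:
```python
from h import *
for n in("top","scene"):
    p=r.capture(n);C=cloud(p);ok=p["range_z"]>0
    x,y,z=C[...,0],C[...,1],C[...,2]
    m=ok&(z>.079)&(z<.091)&(abs(x-.56)<.2)&(abs(y)<.2)
    print(n,"grate",cv2.minAreaRect((C[m][:,:2]*1000).astype(np.float32)))
    m=ok&(z>.046)&(z<.056)&(abs(x-.56)<.1)&(abs(y)<.1);print("meshz",np.median(z[m]))
    c=p["color"].astype(int);red=(c[...,0]>2*c[...,1])&(c[...,0]>60)&ok
    m=red&(z>.08)&(y<-.2)&(abs(x-.48)<.12);Q=C[m]
    print("handle",m.sum(),Q.mean(0),cv2.minAreaRect((Q[:,:2]*1000).astype(np.float32)),Q.min(0),Q.max(0))
    m=ok&(z>.042)&(z<.056)&(abs(x-.47)<.1)&(abs(y+.33)<.1)&~red
    b=m&~(c[...,2]>c[...,0]*1.5)
    print("scoopwalls",b.sum(),cv2.minAreaRect((C[b][:,:2]*1000).astype(np.float32)))
    for zz in(.04,.05):
        pass
    for t in("toolmat","beadtray","scoopmat"):
        d=r.trace(p,t)
        for q in d[:2]:
            mm=q["mask"]&ok&(z<.03);print(t,q["score"],cv2.minAreaRect((C[mm][:,:2]*1000).astype(np.float32)))
    mm=ok&(z>.056)&(z<.075)&red&(abs(x-.56)<.12)&(abs(y)<.12)
    print("pl red",mm.sum(),cv2.minAreaRect((C[mm][:,:2]*1000).astype(np.float32)))
    q=r.trace(p,"pliers")[0]["mask"]&ok&(z>.056)&~red;print("pl dark",q.sum(),C[q].mean(0),cv2.minAreaRect((C[q][:,:2]*1000).astype(np.float32)))
    q=r.trace(p,"loupe")[0]["mask"]&ok&(z>.072);print("loupe top",C[q].mean(0),C[q].min(0),C[q].max(0))
    if n=="top":
        im=np.hstack([cv2.resize(p["color"][150:320,210:380],None,fx=2.3,fy=2.3,interpolation=2),cv2.resize(p["color"][220:320,395:495],(391,391),interpolation=2)])
        cv2.imwrite("pics/crop1.png",np.clip(im[...,::-1]*1.6,0,255).astype(np.uint8))
```

```text
top grate ((550.815185546875, -1.4288177490234375), (276.1562805175781, 275.7518310546875), 7.793570041656494)
meshz 0.05218177052984757
handle 400 [ 0.48432509 -0.32877599  0.09885668] ((484.5998229980469, -329.0445556640625), (118.78988647460938, 13.838032722473145), 75.84030151367188) [ 0.46579285 -0.38615702  0.09329046] [ 0.50343257 -0.27056789  0.10410803]
scoopwalls 457 ((471.77191162109375, -323.4804382324219), (122.8445816040039, 123.71939086914062), 76.19064331054688)
toolmat 0.82 ((401.1006774902344, 316.34869384765625), (122.74728393554688, 162.614501953125), 3.551319122314453)
beadtray 0.75 ((595.1971435546875, 321.6385498046875), (156.55245971679688, 142.4501495361328), 5.066833019256592)
scoopmat 0.85 ((469.1287841796875, -317.71075439453125), (172.04364013671875, 153.96804809570312), 79.46227264404297)
pl red 268 ((535.1430053710938, -24.112186431884766), (45.23020935058594, 70.36506652832031), 81.62715148925781)
pl dark 225 [ 0.58404206 -0.03025516  0.06320184] ((562.0073852539062, -26.598093032836914), (41.03814697265625, 127.79292297363281), 83.32923889160156)
loup
[... 722 characters left out ...]
.8583984375, 331.17877197265625), (178.8713836669922, 169.24244689941406), 3.2861461639404297)
beadtray 0.17 ((552.7269287109375, -1.43695068359375), (282.198974609375, 281.1352844238281), 7.753307342529297)
scoopmat 0.88 ((466.6214904785156, -317.152099609375), (177.60659790039062, 164.91427612304688), 80.22935485839844)
pl red 116 ((536.9863891601562, -28.191038131713867), (43.494022369384766, 73.7460708618164), 75.1481704711914)
pl dark 134 [ 0.58817293 -0.03281754  0.06172207] ((566.7113037109375, -26.0510311126709), (131.0899200439453, 34.56352615356445), 1.220263123512268)
loupe top [0.54019571 0.0510177  0.0774273 ] [0.52432145 0.03900781 0.0722281 ] [0.55353535 0.0653294  0.08191965]
```

View pics/crop1.png

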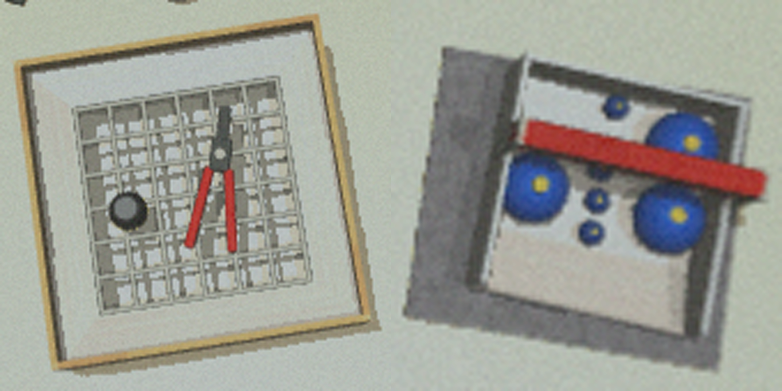

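```bash
cat >> h.py <<'E'
def rot(psi,tilt=0):
    "tool y at yaw psi, tool pointing down; tilt: tool y end goes down by tilt deg"
    c,s=np.cos(np.radians(psi)),np.sin(np.radians(psi))
    M=np.array([[0,c,s],[0,s,-c],[-1,0,0]])
    return M@R.from_rotvec([0,0,np.radians(tilt)]).as_matrix() if tilt else M
def plan(wps,start=None):
    "wps: (x,y,z,psi[,tilt]); prints calls as shift,turn"
    if start is None:
        s=r.get_state();p=np.array(s["tcp_pos"]);M=R.from_euler('xyz',s["eef_rot"],degrees=True).as_matrix()
    else: p=np.array(start[:3]);M=rot(*start[3:])
    for w in wps:
        T=rot(*w[3:]);t=np.array(w[:3])
        for k in range(20):
            d=M.T@(t-p)/.15;q=R.from_matrix(M.T@T).as_rotvec()/(np.pi/4)
            f=max(1,abs(d).max()/.98,np.linalg.norm(q)/.93, np.linalg.norm(d)*.15/.24)
            n=np.ceil(f-1e-6)
            ds=np.round(d/n/.005)*.005;qs=np.round(q/n,2)
            if k and abs(ds).max()<.004 and abs(qs).max()<.011: break
            print(np.round(ds,3).tolist(),qs.tolist(),end=' ');
            p=p+M@ds*.15;M=M@R.from_rotvec(qs*np.pi/4).as_matrix();print('->',p.round(3))
            if n==1:break
        print('  at',w)
E
python3 - <<'E'
from h import *
p=r.capture("top")
f=lambda a,b:(210+a/2.3,150+b/2.3)
for n,a in dict(piv=(219,155),tip=(225,108),h1=(190,247),h2=(233,250)).items():print(n,ray(p,f(*a),.0645).round(4))
print("loupe",ray(p,f(128,209),.0785).round(4))
print(ray(p,f(128,211),.0785).round(4))
plan([(.575,-.03,.2,264.5)])
plan([(.575,-.03,.2,84.5)])
E
```

```text
piv [ 0.5819 -0.0291  0.0645]
tip [ 0.6247 -0.0351  0.0645]
h1 [ 0.5    -0.0024  0.0645]
h2 [ 0.4966 -0.0402  0.0645]
loupe [0.5329 0.0505 0.0785]
[0.5311 0.0505 0.0785]
[0.075, 0.9, -0.935] [-0.06, -0.0, 0.0] -> [0.289 0.477 0.234]
[0.075, 0.94, -0.89] [-0.06, -0.0, 0.0] -> [0.384 0.308 0.223]
[0.05, 0.655, -0.56] [-0.04, -0.0, 0.0] -> [0.448 0.196 0.216]
[0.05, 0.675, -0.54] [-0.04, -0.0, 0.0] -> [0.511 0.083 0.208]
[0.055, 0.69, -0.52] [-0.05, -0.0, 0.0] -> [ 0.575 -0.03   0.2  ]
  at (0.575, -0.03, 0.2, 264.5)
[0.06, 0.72, -0.745] [0.75, 0.0, 0.0] -> [0.269 0.511 0.237]
[0.05, 0.145, -0.815] [0.6, 0.0, -0.0] -> [0.33  0.403 0.229]
[0.05, -0.24, -0.795] [0.6, 0.0, -0.0] -> [0.392 0.295 0.222]
[0.07, -0.86, -0.9] [0.9, 0.0, -0.0] -> [0.483 0.132 0.211]
[0.035, -0.62, -0.06] [0.45, 0.0, -0.0] -> [0.529 0.051 0.206]
[0.04, -0.6, 0.155] [0.45, 0.0, -0.0] -> [ 0.575 -0.03   0.2  ]
  at (0.575, -0.03, 0.2, 84.5)
```

Request:
{"fn": "send_rows", "kwargs": {
  "plan": [
    [[0.075,0.9,-0.935],[-0.06,0,0]],
    [[0.075,0.9,-0.935],[-0.06,0,0]],
    [[0.075,0.9,-0.935],[-0.06,0,0]],
    [[0.075,0.9,-0.935],[-0.06,0,0]],
    [[0.075,0.9,-0.935],[-0.06,0,0]]
  ],
  "jaw": 0,
  "force": 20
}}

```text
time_s: 2.75
tcp_pos: [0.2902, 0.4731, 0.2347]
eef_rot: [62.1, 90.0, -132.0]
contact_force: [-0.7, -0.0, 0.7]
gripper_width: 0.0532
```

Request:
{"fn": "send_rows", "kwargs": {
  "plan": [
    [[0.075,0.94,-0.89],[-0.06,0,0]],
    [[0.075,0.94,-0.89],[-0.06,0,0]],
    [[0.075,0.94,-0.89],[-0.06,0,0]],
    [[0.075,0.94,-0.89],[-0.06,0,0]],
    [[0.075,0.94,-0.89],[-0.06,0,0]]
  ]
}}

```text
time_s: 3.25
tcp_pos: [0.3867, 0.2997, 0.2234]
eef_rot: [65.4, 89.9, -126.3]
contact_force: [0.4, 0.4, 0.4]
gripper_width: 0.0439
```

Request:
{"fn": "send_rows", "kwargs": {
  "plan": [
    [[0.05,0.655,-0.56],[-0.04,0,0]],
    [[0.05,0.655,-0.56],[-0.04,0,0]],
    [[0.05,0.655,-0.56],[-0.04,0,0]],
    [[0.05,0.655,-0.56],[-0.04,0,0]],
    [[0.05,0.655,-0.56],[-0.04,0,0]]
  ]
}}

```text
time_s: 3.75
tcp_pos: [0.4495, 0.1865, 0.2161]
eef_rot: [66.5, 89.9, -123.4]
contact_force: [0.1, 0.2, -0.3]
gripper_width: 0.044
```

Request:
{"fn": "send_rows", "kwargs": {
  "plan": [
    [[0.05,0.675,-0.54],[-0.04,0,0]],
    [[0.05,0.675,-0.54],[-0.04,0,0]],
    [[0.05,0.675,-0.54],[-0.04,0,0]],
    [[0.05,0.675,-0.54],[-0.04,0,0]],
    [[0.05,0.675,-0.54],[-0.04,0,0]]
  ]
}}

```text
time_s: 4.25
tcp_pos: [0.512, 0.0736, 0.2086]
eef_rot: [56.1, 89.9, -132.0]
contact_force: [-0.1, 0.7, 0.3]
gripper_width: 0.0439
```

Request:
{"fn": "send_rows", "kwargs": {
  "plan": [
    [[0.055,0.69,-0.52],[-0.05,0,0]],
    [[0.055,0.69,-0.52],[-0.05,0,0]],
    [[0.055,0.69,-0.52],[-0.05,0,0]],
    [[0.055,0.69,-0.52],[-0.05,0,0]],
    [[0.055,0.69,-0.52],[-0.05,0,0]]
  ]
}}

```text
time_s: 4.75
tcp_pos: [0.5746, -0.0388, 0.2001]
eef_rot: [37.4, 89.9, -148.5]
contact_force: [-0.3, 0.4, 0.0]
gripper_width: 0.0439
```

Run:
```python
from h import *
s=st()
p=r.capture("scene");C=cloud(p);ok=p["range_z"]>0
for t in("pliers","loupe"):
    d=r.trace(p,t)[0];m=d["mask"]&ok;print(t,d["score"],d["uv"],np.median(C[m],0))
plan([(.582,-.029,.11,264),(.582,-.029,.0740,264)])
```

```text
4.75 [ 0.5746 -0.0388  0.2001] [  37.35   89.93 -148.52] [-0.3  0.4  0. ] 0.0439312387009728 [ 15.6  13.3 -15.8   0.  -61.   68.5]
pliers 0.6 [379.8, 306.5] [0.78493831 0.004187   0.03680821]
loupe 0.68 [345.6, 235.6] [0.54606363 0.04745346 0.06964059]
[0.605, -0.065, -0.045] [0.01, 0.0, -0.0] -> [ 0.582 -0.029  0.11 ]
  at (0.582, -0.029, 0.11, 264)
[0.24, -0.0, 0.0] [-0.0, 0.0, -0.0] -> [ 0.582 -0.029  0.074]
  at (0.582, -0.029, 0.074, 264)
```

Request:
{"fn": "send_rows", "kwargs": {
  "plan": [
    [[0.605,-0.065,-0.045],[0.01,0,0]],
    [[0.605,-0.065,-0.045],[0.01,0,0]],
    [[0.605,-0.065,-0.045],[0.01,0,0]],
    [[0.605,-0.065,-0.045],[0.01,0,0]],
    [[0.605,-0.065,-0.045],[0.01,0,0]]
  ]
}}

```text
time_s: 5.4
tcp_pos: [0.5834, -0.0287, 0.1125]
eef_rot: [-176.5, 89.8, -2.7]
contact_force: [0.5, 0.4, 0.3]
gripper_width: 0.044
```

Request:
{"fn": "send_rows", "kwargs": {
  "plan": [
    [[0.06,0,0],[0,0,0]],
    [[0.12,0,0],[0,0,0]],
    [[0.18,0,0],[0,0,0]],
    [[0.235,0,0],[0,0,0]],
    [[0.235,0,0],[0,0,0]]
  ]
}}

```text
time_s: 5.9
tcp_pos: [0.5825, -0.029, 0.0756]
eef_rot: [131.9, 89.9, -54.3]
contact_force: [0.1, 0.7, 0.3]
gripper_width: 0.0437
```

Request:
{"fn": "send_rows", "kwargs": {
  "plan": [
    [[0,0,0],[0,0,0]],
    [[0,0,0],[0,0,0]],
    [[0,0,0],[0,0,0]],
    [[0,0,0],[0,0,0]],
    [[0,0,0],[0,0,0]]
  ],
  "jaw": -1,
  "force": 25
}}

```text
time_s: 6.4
tcp_pos: [0.5827, -0.029, 0.0758]
eef_rot: [157.8, 89.9, -28.4]
contact_force: [0.9, 0.0, 0.0]
gripper_width: 0.018
```

Request:
{"fn": "send_rows", "kwargs": {
  "plan": [
    [[0,0,0],[0,0,0]],
    [[0,0,0],[0,0,0]],
    [[-0.1,0,0],[0,0,0]],
    [[-0.3,0,0],[0,0,0]],
    [[-0.5,0,0],[0,0,0]]
  ]
}}

```text
time_s: 6.9
tcp_pos: [0.582, -0.0291, 0.1511]
eef_rot: [59.4, 89.9, -126.8]
contact_force: [0.5, 0.4, -0.6]
gripper_width: 0.0178
```

Request:
{"fn": "send_rows", "kwargs": {
  "plan": [
    [[-0.1,0,0],[0,0,0]],
    [[-0.3,0,0],[0,0,0]],
    [[-0.4,0,0],[0,0,0]],
    [[-0.4,0,0],[0,0,0]],
    [[-0.4,0,0],[0,0,0]]
  ]
}}

```text
time_s: 7.4
tcp_pos: [0.5817, -0.0289, 0.2107]
eef_rot: [39.4, 89.9, -146.8]
contact_force: [-0.0, 1.1, -1.6]
gripper_width: 0.0175
```

Run:
```python
from h import *
s=st()
a=np.radians(3.5);c=np.array([.402,.316])
u=np.array([np.cos(a),np.sin(a)]);v=np.array([-u[1],u[0]])
P=c+.026*u+.02*-v  # pliers x points -v: tip at -45 -> choose so centred
P=c+.026*u-.0205*v
print(P)
plan([(P[0],P[1],.2,183.5),(P[0],P[1],.06,183.5),(P[0],P[1],.026,183.5)])
L=c-.034*u-.03*v;print("loupe target",L)
```

```text
7.4 [ 0.5817 -0.0289  0.2107] [  39.4    89.93 -146.78] [-0.   1.1 -1.6] 0.017451003353858213 [ 16.4  13.4 -14.2   0.  -62.5  67.4]
[0.429203  0.2971255]
[0.025, -0.685, 0.415] [0.59, 0.0, -0.0] -> [0.531 0.08  0.207]
[0.025, -0.425, 0.675] [0.6, -0.0, -0.0] -> [0.48  0.188 0.203]
[0.02, -0.07, 0.8] [0.59, -0.0, -0.0] -> [0.429 0.297 0.2  ]
  at (np.float64(0.4292029998194331), np.float64(0.297125498660258), 0.2, 183.5)
[0.935, -0.005, -0.0] [0.0, -0.0, -0.0] -> [0.429 0.297 0.06 ]
  at (np.float64(0.4292029998194331), np.float64(0.297125498660258), 0.06, 183.5)
[0.225, 0.0, -0.0] [0.0, -0.0, -0.0] -> [0.429 0.297 0.026]
  at (np.float64(0.4292029998194331), np.float64(0.297125498660258), 0.026, 183.5)
loupe target [0.36989487 0.28398031]
```

Request:
{"fn": "send_rows", "kwargs": {
  "plan": [
    [[0.025,-0.685,0.415],[0.59,0,0]],
    [[0.025,-0.685,0.415],[0.59,0,0]],
    [[0.025,-0.685,0.415],[0.59,0,0]],
    [[0.025,-0.685,0.415],[0.59,0,0]],
    [[0.025,-0.685,0.415],[0.59,0,0]]
  ]
}}

```text
time_s: 7.9
tcp_pos: [0.5299, 0.0805, 0.2057]
eef_rot: [58.1, 89.8, -154.6]
contact_force: [0.7, 0.3, 0.0]
gripper_width: 0.0176
```

Request:
{"fn": "send_rows", "kwargs": {
  "plan": [
    [[0.025,-0.425,0.675],[0.6,0,0]],
    [[0.025,-0.425,0.675],[0.6,0,0]],
    [[0.025,-0.425,0.675],[0.6,0,0]],
    [[0.025,-0.425,0.675],[0.6,0,0]],
    [[0.025,-0.425,0.675],[0.6,0,0]]
  ]
}}

```text
time_s: 8.4
tcp_pos: [0.4786, 0.1889, 0.201]
eef_rot: [89.4, 89.7, -150.1]
contact_force: [-0.3, -0.4, -1.3]
gripper_width: 0.018
```

Request:
{"fn": "send_rows", "kwargs": {
  "plan": [
    [[0.02,-0.07,0.8],[0.59,0,0]],
    [[0.02,-0.07,0.8],[0.59,0,0]],
    [[0.02,-0.07,0.8],[0.59,0,0]],
    [[0.02,-0.07,0.8],[0.59,0,0]],
    [[0.02,-0.07,0.8],[0.59,0,0]]
  ]
}}

```text
time_s: 8.9
tcp_pos: [0.4268, 0.2975, 0.1973]
eef_rot: [120.5, 89.6, -145.4]
contact_force: [0.1, -0.8, -1.7]
gripper_width: 0.0178
```

Request:
{"fn": "send_rows", "kwargs": {
  "plan": [
    [[0.3,0,0],[0,0,0]],
    [[0.6,0,0],[0,0,0]],
    [[0.85,0,0],[0,0,0]],
    [[0.9,0,0],[0,0,0]],
    [[0.9,0,0],[0,0,0]]
  ]
}}

```text
time_s: 9.4
tcp_pos: [0.4264, 0.2956, 0.0615]
eef_rot: [129.3, 89.5, -136.6]
contact_force: [0.2, -0.7, -1.3]
gripper_width: 0.0177
```

Run:
```python
from h import *
s=st()
plan([(.429,.297,.027,183.5)])
```

```text
9.4 [0.4264 0.2956 0.0615] [ 129.35   89.48 -136.56] [ 0.2 -0.7 -1.3] 0.017668458673922572 [ 56.3  17.7 -31.5  -0.2 -41.3 -52.1]
[0.23, -0.02, 0.01] [0.01, -0.01, -0.01] -> [0.429 0.297 0.027]
  at (0.429, 0.297, 0.027, 183.5)
```

Request:
{"fn": "send_rows", "kwargs": {
  "plan": [
    [[0.07,-0.02,0.01],[0.01,-0.01,-0.01]],
    [[0.14,-0.02,0.01],[0.01,-0.01,-0.01]],
    [[0.19,-0.02,0.01],[0.01,-0.01,-0.01]],
    [[0.23,-0.02,0.01],[0.01,-0.01,-0.01]],
    [[0.23,-0.02,0.01],[0.01,-0.01,-0.01]]
  ]
}}

```text
time_s: 9.9
tcp_pos: [0.4291, 0.2971, 0.0268]
eef_rot: [-21.2, 89.9, 72.5]
contact_force: [-0.2, -0.4, -0.5]
gripper_width: 0.0178
```

Request:
{"fn": "send_rows", "kwargs": {
  "plan": [
    [[0,0,0],[0,0,0]],
    [[0,0,0],[0,0,0]],
    [[0,0,0],[0,0,0]],
    [[0,0,0],[0,0,0]],
    [[0,0,0],[0,0,0]]
  ],
  "jaw": 0.1
}}

```text
time_s: 10.4
tcp_pos: [0.4292, 0.2972, 0.0269]
eef_rot: [-23.0, 89.9, 70.6]
contact_force: [-0.3, 0.3, -0.7]
gripper_width: 0.0469
```

Request:
{"fn": "send_rows", "kwargs": {
  "plan": [
    [[-0.2,0,0],[0,0,0]],
    [[-0.5,0,0],[0,0,0]],
    [[-0.9,0,0],[0,0,0]],
    [[-0.98,0,0],[0,0,0]],
    [[-0.98,0,0],[0,0,0]]
  ]
}}

```text
time_s: 10.9
tcp_pos: [0.4305, 0.2985, 0.1781]
eef_rot: [-38.8, 89.5, 54.9]
contact_force: [0.1, 0.2, -0.5]
gripper_width: 0.0483
```

Run:
```python
from h import *
s=st()
p=r.capture("top");C=cloud(p);ok=p["range_z"]>0
for t in("pliers","loupe"):
    for d in r.trace(p,t)[:2]:
        m=d["mask"]&ok;print(t,d["score"],d["uv"],np.median(C[m],0))
        if t=="loupe": m&=C[...,2]>.074;print(C[m].mean(0))
plan([(.533,.051,.18,187),(.533,.051,.075,187)])
```

```text
10.9 [0.4305 0.2985 0.1781] [-38.85  89.45  54.85] [ 0.1  0.2 -0.5] 0.048302130621095396 [ 56.2   9.3 -24.1   0.  -56.  -52.5]
pliers 0.94 [147.3, 292.6] [0.42891502 0.31108655 0.01379981]
pliers 0.31 [451.5, 269.1] [ 0.47064515 -0.32703523  0.01728709]
loupe 0.8 [267.3, 240.7] [0.53170845 0.05102403 0.07694202]
[0.53391711 0.0528842  0.07812098]
[-0.025, -0.295, -0.84] [-0.04, 0.0, 0.0] -> [0.481 0.174 0.177]
[-0.025, -0.27, -0.845] [-0.03, 0.0, 0.0] -> [0.533 0.051 0.18 ]
  at (0.533, 0.051, 0.18, 187)
[0.7, 0.0, -0.0] [-0.0, 0.0, 0.0] -> [0.533 0.051 0.075]
  at (0.533, 0.051, 0.075, 187)
```

Request:
{"fn": "send_rows", "kwargs": {
  "plan": [
    [[-0.025,-0.295,-0.84],[-0.04,0,0]],
    [[-0.025,-0.295,-0.84],[-0.04,0,0]],
    [[-0.025,-0.295,-0.84],[-0.04,0,0]],
    [[-0.025,-0.295,-0.84],[-0.04,0,0]],
    [[-0.025,-0.295,-0.84],[-0.04,0,0]]
  ],
  "jaw": 0.35
}}

```text
time_s: 11.55
tcp_pos: [0.4804, 0.1724, 0.1753]
eef_rot: [85.5, 89.9, -179.2]
contact_force: [-0.1, -0.0, 0.4]
gripper_width: 0.0588
```

Request:
{"fn": "send_rows", "kwargs": {
  "plan": [
    [[-0.025,-0.27,-0.845],[-0.03,0,0]],
    [[-0.025,-0.27,-0.845],[-0.03,0,0]],
    [[-0.025,-0.27,-0.845],[-0.03,0,0]],
    [[-0.025,-0.27,-0.845],[-0.03,0,0]],
    [[-0.025,-0.27,-0.845],[-0.03,0,0]]
  ]
}}

```text
time_s: 12.05
tcp_pos: [0.5323, 0.05, 0.178]
eef_rot: [92.1, 89.8, -171.3]
contact_force: [0.2, -0.0, 0.7]
gripper_width: 0.0588
```

Run:
```python
from h import *
s=st()
plan([(.533,.0515,.13,187),(.533,.0515,.075,187)])
plan([(.37,.284,.2,187),(.37,.284,.06,187),(.37,.284,.026,187)],(.533,.0515,.2,187))
```

```text
12.05 [0.5323 0.05   0.178 ] [  92.05   89.78 -171.32] [ 0.2 -0.   0.7] 0.05875606385362096 [ 26.3  10.7 -22.3  -0.1 -57.2 -19.7]
[0.32, -0.005, 0.01] [-0.01, -0.0, -0.0] -> [0.533 0.052 0.13 ]
  at (0.533, 0.0515, 0.13, 187)
[0.365, -0.005, -0.0] [0.0, -0.0, -0.0] -> [0.533 0.052 0.075]
  at (0.533, 0.0515, 0.075, 187)
[0.0, 0.445, 0.835] [0.0, 0.0, 0.0] -> [0.451 0.168 0.2  ]
[0.0, 0.445, 0.835] [0.0, 0.0, 0.0] -> [0.37  0.284 0.2  ]
  at (0.37, 0.284, 0.2, 187)
[0.935, -0.0, 0.0] [0.0, 0.0, 0.0] -> [0.37  0.284 0.06 ]
  at (0.37, 0.284, 0.06, 187)
[0.225, -0.0, 0.0] [0.0, 0.0, 0.0] -> [0.37  0.284 0.026]
  at (0.37, 0.284, 0.026, 187)
```

Request:
{"fn": "send_rows", "kwargs": {
  "plan": [
    [[0.32,-0.005,0.01],[-0.01,0,0]],
    [[0.32,-0.005,0.01],[-0.01,0,0]],
    [[0.32,-0.005,0.01],[-0.01,0,0]],
    [[0.32,-0.005,0.01],[-0.01,0,0]],
    [[0.32,-0.005,0.01],[-0.01,0,0]]
  ]
}}

```text
time_s: 12.55
tcp_pos: [0.5335, 0.0523, 0.1316]
eef_rot: [74.7, 89.9, 171.8]
contact_force: [0.0, 0.7, 0.0]
gripper_width: 0.0593
```

Request:
{"fn": "send_rows", "kwargs": {
  "plan": [
    [[0.12,-0.005,0],[0,0,0]],
    [[0.22,-0.005,0],[0,0,0]],
    [[0.3,-0.005,0],[0,0,0]],
    [[0.36,-0.005,0],[0,0,0]],
    [[0.36,-0.005,0],[0,0,0]]
  ]
}}

```text
time_s: 13.05
tcp_pos: [0.5337, 0.0522, 0.0769]
eef_rot: [89.5, 89.8, -173.4]
contact_force: [-0.4, -0.4, -0.2]
gripper_width: 0.0592
```

Request:
{"fn": "send_rows", "kwargs": {
  "plan": [
    [[0,0,0],[0,0,0]],
    [[0,0,0],[0,0,0]],
    [[0,0,0],[0,0,0]],
    [[0,0,0],[0,0,0]],
    [[0,0,0],[0,0,0]]
  ],
  "jaw": -1,
  "force": 15
}}

```text
time_s: 13.55
tcp_pos: [0.534, 0.0524, 0.0773]
eef_rot: [85.0, 89.9, -177.8]
contact_force: [1.0, 0.2, 1.9]
gripper_width: 0.0327
```

Request:
{"fn": "send_rows", "kwargs": {
  "plan": [
    [[0,0,0],[0,0,0]],
    [[0,0,0],[0,0,0]],
    [[-0.1,0,0],[0,0,0]],
    [[-0.35,0,0],[0,0,0]],
    [[-0.6,0,0],[0,0,0]]
  ]
}}

```text
time_s: 14.05
tcp_pos: [0.5335, 0.052, 0.1676]
eef_rot: [98.2, 89.7, -164.7]
contact_force: [0.9, 0.8, -0.3]
gripper_width: 0.0329
```

Run:
```python
from h import *
s=st()
plan([(.48,.13,.2,187),(.366,.268,.19,187),(.366,.268,.06,187),(.366,.268,.028,187)])
```

```text
14.05 [0.5335 0.052  0.1676] [  98.21   89.74 -164.66] [ 0.9  0.8 -0.3] 0.03291947749288106 [ 26.5  11.5 -22.9  -0.1 -55.9 -19.3]
[-0.215, 0.29, 0.56] [0.0, -0.0, -0.01] -> [0.48 0.13 0.2 ]
  at (0.48, 0.13, 0.2, 187)
[0.03, 0.32, 0.505] [0.0, -0.0, 0.0] -> [0.423 0.199 0.195]
[0.035, 0.32, 0.5] [0.0, -0.0, 0.0] -> [0.366 0.268 0.19 ]
  at (0.366, 0.268, 0.19, 187)
[0.865, 0.005, 0.005] [0.0, -0.0, 0.0] -> [0.366 0.268 0.06 ]
  at (0.366, 0.268, 0.06, 187)
[0.215, -0.0, -0.0] [0.0, -0.0, 0.0] -> [0.366 0.268 0.028]
  at (0.366, 0.268, 0.028, 187)
```

Request:
{"fn": "send_rows", "kwargs": {
  "plan": [
    [[-0.215,0.29,0.56],[0,0,-0.01]],
    [[-0.215,0.29,0.56],[0,0,-0.01]],
    [[-0.215,0.29,0.56],[0,0,-0.01]],
    [[-0.215,0.29,0.56],[0,0,-0.01]],
    [[-0.215,0.29,0.56],[0,0,-0.01]]
  ]
}}

```text
time_s: 14.55
tcp_pos: [0.4799, 0.1297, 0.1996]
eef_rot: [-108.5, 89.8, -11.4]
contact_force: [0.8, -0.5, -0.5]
gripper_width: 0.0334
```

Request:
{"fn": "send_rows", "kwargs": {
  "plan": [
    [[0,0.2,0.3],[0,0,0]],
    [[0,0.4,0.6],[0,0,0]],
    [[0.065,0.64,0.98],[0,0,0]],
    [[0.065,0.64,0.98],[0,0,0]],
    [[0.065,0.64,0.98],[0,0,0]]
  ]
}}

```text
time_s: 15.05
tcp_pos: [0.3654, 0.2644, 0.1884]
eef_rot: [-146.6, 89.8, -49.4]
contact_force: [0.3, 0.0, -0.6]
gripper_width: 0.0328
```

Request:
{"fn": "send_rows", "kwargs": {
  "plan": [
    [[0.25,0,0.01],[0,0,0]],
    [[0.5,0,0.025],[0,0,0]],
    [[0.7,0,0.025],[0,0,0]],
    [[0.85,0,0.025],[0,0,0]],
    [[0.85,0,0.025],[0,0,0]]
  ]
}}

```text
time_s: 15.55
tcp_pos: [0.3648, 0.2647, 0.0578]
eef_rot: [158.6, 89.5, -104.4]
contact_force: [-0.7, -0.6, 0.5]
gripper_width: 0.0332
```

Run:
```python
from h import *
s=st()
plan([(.366,.268,.028,187)])
plan([(.366,.268,.17,187),(.43,.0,.25,180),(.47,-.2,.25,170),(.4845,-.329,.2,165.8),(.4845,-.329,.088,165.8)],(.366,.268,.028,187))
```

```text
15.55 [0.3648 0.2647 0.0578] [ 158.55   89.51 -104.38] [-0.7 -0.6  0.5] 0.03322219565590066 [ 61.3  12.5 -40.4   0.2 -37.6 -54.4]
[0.2, -0.01, 0.02] [0.0, -0.01, -0.0] -> [0.366 0.268 0.028]
  at (0.366, 0.268, 0.028, 187)
[-0.945, 0.0, 0.0] [0.0, 0.0, 0.0] -> [0.366 0.268 0.17 ]
  at (0.366, 0.268, 0.17, 187)
[-0.265, -0.105, -0.915] [0.08, 0.0, 0.0] -> [0.398 0.134 0.21 ]
[-0.27, -0.16, -0.9] [0.08, 0.0, 0.0] -> [0.43 0.   0.25]
  at (0.43, 0.0, 0.25, 180)
[0.0, -0.135, -0.665] [0.11, 0.0, 0.0] -> [ 0.45  -0.099  0.25 ]
[0.0, -0.19, -0.655] [0.11, 0.0, 0.0] -> [ 0.47 -0.2   0.25]
  at (0.47, -0.2, 0.25, 170)
[0.335, -0.25, -0.83] [0.09, 0.0, 0.0] -> [ 0.485 -0.329  0.2  ]
  at (0.4845, -0.329, 0.2, 165.8)
[0.745, 0.0, -0.0] [0.0, 0.0, 0.0] -> [ 0.485 -0.329  0.088]
  at (0.4845, -0.329, 0.088, 165.8)
```

Request:
{"fn": "send_rows", "kwargs": {
  "plan": [
    [[0.07,-0.01,0.02],[0,-0.01,0]],
    [[0.13,-0.01,0.02],[0,-0.01,0]],
    [[0.17,-0.01,0.02],[0,-0.01,0]],
    [[0.2,-0.01,0.02],[0,-0.01,0]],
    [[0.2,-0.01,0.02],[0,-0.01,0]]
  ]
}}

```text
time_s: 16.05
tcp_pos: [0.3661, 0.2676, 0.0279]
eef_rot: [94.2, 89.8, -168.7]
contact_force: [0.1, 1.1, -0.4]
gripper_width: 0.0327
```

Request:
{"fn": "send_rows", "kwargs": {
  "plan": [
    [[0,0,0],[0,0,0]],
    [[0,0,0],[0,0,0]],
    [[0,0,0],[0,0,0]],
    [[0,0,0],[0,0,0]],
    [[0,0,0],[0,0,0]]
  ],
  "jaw": 0.02
}}

```text
time_s: 16.55
tcp_pos: [0.3661, 0.2677, 0.028]
eef_rot: [90.5, 89.8, -172.5]
contact_force: [-0.3, -0.4, 0.4]
gripper_width: 0.0445
```

Request:
{"fn": "send_rows", "kwargs": {
  "plan": [
    [[-0.2,0,0],[0,0,0]],
    [[-0.5,0,0],[0,0,0]],
    [[-0.95,0,0],[0,0,0]],
    [[-0.95,0,0],[0,0,0]],
    [[-0.95,0,0],[0,0,0]]
  ]
}}

```text
time_s: 17.05
tcp_pos: [0.3675, 0.2693, 0.1738]
eef_rot: [-17.1, 89.7, 80.0]
contact_force: [0.8, -0.1, -0.5]
gripper_width: 0.0447
```

Request:
{"fn": "send_rows", "kwargs": {
  "plan": [
    [[-0.265,-0.105,-0.915],[0.08,0,0]],
    [[-0.265,-0.105,-0.915],[0.08,0,0]],
    [[-0.265,-0.105,-0.915],[0.08,0,0]],
    [[-0.265,-0.105,-0.915],[0.08,0,0]],
    [[-0.265,-0.105,-0.915],[0.08,0,0]]
  ]
}}

```text
time_s: 17.55
tcp_pos: [0.3999, 0.1339, 0.2123]
eef_rot: [-8.8, 89.7, 84.5]
contact_force: [-0.5, 1.0, 0.3]
gripper_width: 0.0446
```

Request:
{"fn": "send_rows", "kwargs": {
  "plan": [
    [[-0.27,-0.16,-0.9],[0.08,0,0]],
    [[-0.27,-0.16,-0.9],[0.08,0,0]],
    [[-0.27,-0.16,-0.9],[0.08,0,0]],
    [[-0.27,-0.16,-0.9],[0.08,0,0]],
    [[-0.27,-0.16,-0.9],[0.08,0,0]]
  ]
}}

```text
time_s: 18.05
tcp_pos: [0.4317, 0.0003, 0.2512]
eef_rot: [10.6, 89.7, 100.2]
contact_force: [-0.1, 0.3, -0.0]
gripper_width: 0.0453
```

Request:
{"fn": "send_rows", "kwargs": {
  "plan": [
    [[0,-0.135,-0.665],[0.11,0,0]],
    [[0,-0.135,-0.665],[0.11,0,0]],
    [[0,-0.135,-0.665],[0.11,0,0]],
    [[0,-0.135,-0.665],[0.11,0,0]],
    [[0,-0.135,-0.665],[0.11,0,0]]
  ]
}}

```text
time_s: 18.55
tcp_pos: [0.4512, -0.0981, 0.2499]
eef_rot: [28.3, 89.7, 113.1]
contact_force: [-0.4, 0.4, 0.6]
gripper_width: 0.0449
```

Run:
```python
from h import *
s=st()
p=r.capture("top");C=cloud(p);ok=p["range_z"]>0;save(p,"t2.png",(60,180,320,380),2.5)
for t in("pliers","loupe","scoop_handle","big0"):
    for d in r.trace(p,t)[:3]:
        m=d["mask"]&ok;print(t,d["score"],d["uv"],np.median(C[m],0),C[m].max(0))
c=p["color"].astype(int);red=(c[...,0]>2*c[...,1])&(c[...,0]>60)&ok
m=red&(C[...,2]>.08)&(C[...,1]<-.2)&(abs(C[...,0]-.48)<.12);Q=C[m]
print("handle",m.sum(),cv2.minAreaRect((Q[:,:2]*1000).astype(np.float32)))
plan([(.47,-.2,.24,170),(.4845,-.329,.2,165.8),(.4845,-.329,.088,165.8)])
```

```text
18.55 [ 0.4512 -0.0981  0.2499] [ 28.33  89.68 113.12] [-0.4  0.4  0.6] 0.04490581438451948 [ 12.   -0.1 -24.3  -0.3 -65.8 -17.1]
scoop_handle 0.72 [447.7, 267.1] [ 0.46823211 -0.32859542  0.01757105] [ 0.55131028 -0.25303069  0.10388151]
scoop_handle 0.34 [519.7, 301.4] [ 0.39801609 -0.46599322  0.02421166] [ 0.41296248 -0.4535651   0.02913728]
big0 0.78 [431.7, 266.7] [ 0.4749407  -0.28675763  0.03986039] [ 0.4921734  -0.27350764  0.04610511]
big0 0.66 [470.1, 257.0] [ 0.5016096  -0.36805225  0.03954806] [ 0.51385445 -0.34928127  0.10106984]
big0 0.51 [465.4, 276.7] [ 0.45870809 -0.35559686  0.03769774] [ 0.47854964 -0.34057093  0.08307388]
handle 402 ((483.98565673828125, -328.4985656738281), (118.31629943847656, 13.411831855773926), 75.90351867675781)
[0.07, -0.185, -0.665] [0.11, 0.01, -0.0] -> [ 0.47 -0.2   0.24]
  at (0.47, -0.2, 0.24, 170)
[0.265, -0.245, -0.825] [0.09, -0.0, -0.0] -> [ 0.484 -0.329  0.2  ]
  at (0.4845, -0.329, 0.2, 165.8)
[0.75, -0.005, 0.0] [0.0, -0.0, -0.0] -> [ 0.485 -0.329  0.088]
  at (0.4845, -0.329, 0.088, 165.8)
```

View pics/t2.png

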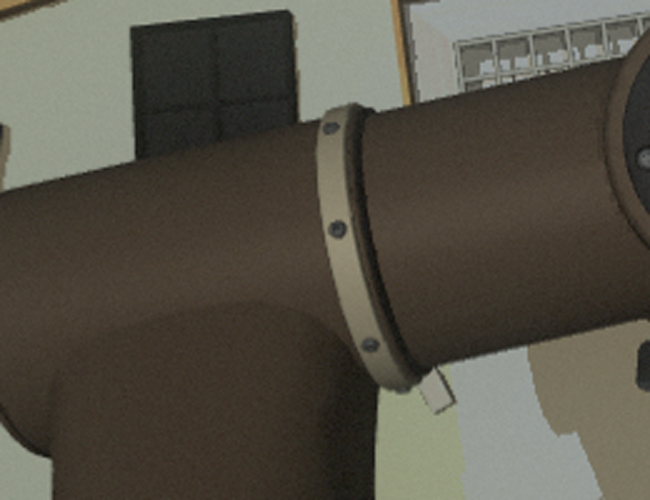

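Request:
{"fn": "send_rows", "kwargs": {
  "plan": [
    [[0.07,-0.185,-0.665],[0.11,0.01,0]],
    [[0.07,-0.185,-0.665],[0.11,0.01,0]],
    [[0.07,-0.185,-0.665],[0.11,0.01,0]],
    [[0.07,-0.185,-0.665],[0.11,0.01,0]],
    [[0.07,-0.185,-0.665],[0.11,0.01,0]]
  ]
}}

```text
time_s: 19.3
tcp_pos: [0.4699, -0.1996, 0.2398]
eef_rot: [156.9, 89.8, -123.2]
contact_force: [0.3, 0.4, -0.3]
gripper_width: 0.0442
```

Request:
{"fn": "send_rows", "kwargs": {
  "plan": [
    [[0.265,-0.245,-0.825],[0.09,0,0]],
    [[0.265,-0.245,-0.825],[0.09,0,0]],
    [[0.265,-0.245,-0.825],[0.09,0,0]],
    [[0.265,-0.245,-0.825],[0.09,0,0]],
    [[0.265,-0.245,-0.825],[0.09,0,0]]
  ]
}}

```text
time_s: 19.8
tcp_pos: [0.4844, -0.3272, 0.2001]
eef_rot: [148.5, 89.8, -135.6]
contact_force: [0.3, 1.0, -0.4]
gripper_width: 0.0449
```

Run:
```python
from h import *
s=st()
plan([(.4845,-.329,.12,165.8),(.4845,-.329,.088,165.8)])
p=r.capture("top");C=cloud(p);ok=p["range_z"]>0
for t in("pliers","loupe"):
    for d in r.trace(p,t)[:3]:
        m=d["mask"]&ok;print(t,d["score"],d["uv"],np.median(C[m],0),C[m].min(0),C[m].max(0))
```

```text
19.8 [ 0.4844 -0.3272  0.2001] [ 148.51   89.83 -135.64] [ 0.3  1.  -0.4] 0.0449441770688009 [-14.8  14.1 -14.8   0.2 -61.2   0.5]
[0.535, -0.005, -0.01] [0.0, -0.0, -0.0] -> [ 0.485 -0.329  0.12 ]
  at (0.4845, -0.329, 0.12, 165.8)
[0.21, 0.0, 0.0] [0.0, -0.0, -0.0] -> [ 0.485 -0.329  0.088]
  at (0.4845, -0.329, 0.088, 165.8)
pliers 0.67 [139.7, 294.5] [0.42682713 0.32439581 0.01310972] [ 0.39667896  0.25145928 -0.00241517] [0.4432272  0.38261556 0.02020391]
loupe 0.68 [167.6, 325.6] [0.36453126 0.26393403 0.02654024] [ 0.3469782   0.25198408 -0.00123307] [0.38063995 0.28903083 0.03311333]
```

Request:
{"fn": "send_rows", "kwargs": {
  "plan": [
    [[0.15,-0.005,-0.01],[0,0,0]],
    [[0.3,-0.005,-0.01],[0,0,0]],
    [[0.45,-0.005,-0.01],[0,0,0]],
    [[0.53,-0.005,-0.01],[0,0,0]],
    [[0.53,-0.005,-0.01],[0,0,0]]
  ]
}}

```text
time_s: 20.45
tcp_pos: [0.4846, -0.3274, 0.1208]
eef_rot: [145.5, 89.8, -138.5]
contact_force: [-0.1, -0.3, 0.6]
gripper_width: 0.0448
```

Request:
{"fn": "send_rows", "kwargs": {
  "plan": [
    [[0.06,0,0],[0,0,0]],
    [[0.12,0,0],[0,0,0]],
    [[0.17,0,0],[0,0,0]],
    [[0.22,0,0],[0,0,0]],
    [[0.22,0,0],[0,0,0]]
  ]
}}

```text
time_s: 20.95
tcp_pos: [0.4838, -0.3272, 0.0866]
eef_rot: [122.1, 89.8, -162.0]
contact_force: [-0.6, 0.3, -0.2]
gripper_width: 0.0448
```

Request:
{"fn": "send_rows", "kwargs": {
  "plan": [
    [[0,0,0],[0,0,0]],
    [[0,0,0],[0,0,0]],
    [[0,0,0],[0,0,0]],
    [[0,0,0],[0,0,0]],
    [[0,0,0],[0,0,0]]
  ],
  "jaw": -1,
  "force": 50
}}

```text
time_s: 21.45
tcp_pos: [0.4844, -0.3274, 0.087]
eef_rot: [135.8, 89.8, -148.2]
contact_force: [1.2, -0.7, -0.1]
gripper_width: 0.0137
```

Request:
{"fn": "send_rows", "kwargs": {
  "plan": [
    [[0,0,0],[0,0,0]],
    [[0,0,0],[0,0,0]],
    [[-0.02,0,0],[0,0,0]],
    [[-0.06,0,0],[0,0,0]],
    [[-0.12,0,0],[0,0,0]]
  ]
}}

```text
time_s: 21.95
tcp_pos: [0.4838, -0.3271, 0.1048]
eef_rot: [116.8, 89.7, -167.2]
contact_force: [1.0, 0.2, -4.1]
gripper_width: 0.0134
```

Run:
```python
from h import *
s=st()
plan([(.484,-.329,.225,165.8),(.54,-.2,.225,173),(.6105,.006,.225,187.7),(.6105,.006,.187,187.7),(.6105,.006,.187,187.7,-15)])
```

```text
21.95 [ 0.4838 -0.3271  0.1048] [ 116.81   89.73 -167.21] [ 1.   0.2 -4.1] 0.01335651203873565 [-14.8  19.5 -21.2   0.2 -49.5   0.7]
[-0.8, -0.0, -0.015] [0.0, -0.0, -0.01] -> [ 0.484 -0.329  0.225]
  at (0.484, -0.329, 0.225, 165.8)
[-0.005, -0.155, 0.925] [-0.16, -0.0, 0.0] -> [ 0.54  -0.2    0.225]
  at (0.54, -0.2, 0.225, 173)
[-0.0, -0.15, 0.71] [-0.16, -0.0, 0.0] -> [ 0.575 -0.097  0.225]
[-0.0, -0.24, 0.685] [-0.16, -0.0, 0.0] -> [0.61  0.006 0.225]
  at (0.6105, 0.006, 0.225, 187.7)
[0.255, -0.0, 0.0] [-0.0, -0.0, 0.0] -> [0.61  0.006 0.187]
  at (0.6105, 0.006, 0.187, 187.7)
[-0.0, -0.0, 0.0] [-0.0, -0.0, -0.33] -> [0.61  0.006 0.187]
  at (0.6105, 0.006, 0.187, 187.7, -15)
```

Run:
```python
from h import *
a=np.array([.484,-.328,.225,165.8]);b=np.array([.543,.0575,.225,277.7])
plan([tuple(a)]+[tuple(a+(b-a)*k/4) for k in(1,2,3,4)]+[(.543,.0575,.187,277.7)])
```

```text
[-0.8, 0.0, -0.005] [0.0, -0.0, -0.01] -> [ 0.484 -0.328  0.225]
  at (np.float64(0.484), np.float64(-0.328), np.float64(0.225), np.float64(165.8))
[-0.005, 0.06, 0.645] [-0.62, -0.0, 0.0] -> [ 0.499 -0.232  0.225]
  at (np.float64(0.49875), np.float64(-0.23162500000000003), np.float64(0.225), np.float64(193.775))
[0.0, -0.25, 0.6] [-0.62, -0.01, 0.0] -> [ 0.514 -0.135  0.225]
  at (np.float64(0.5135000000000001), np.float64(-0.13525), np.float64(0.225), np.float64(221.75))
[0.005, -0.5, 0.415] [-0.62, 0.0, 0.0] -> [ 0.528 -0.039  0.225]
  at (np.float64(0.52825), np.float64(-0.03887499999999999), np.float64(0.225), np.float64(249.725))
[0.0, -0.635, 0.13] [-0.62, 0.0, 0.0] -> [0.543 0.057 0.225]
  at (np.float64(0.543), np.float64(0.057499999999999996), np.float64(0.225), np.float64(277.7))
[0.255, -0.0, -0.0] [-0.0, 0.0, 0.01] -> [0.543 0.057 0.187]
  at (0.543, 0.0575, 0.187, 277.7)
```

Request:
{"fn": "send_rows", "kwargs": {
  "plan": [
    [[-0.15,0,0],[0,0,0]],
    [[-0.35,0,0],[0,0,0]],
    [[-0.55,0,0],[0,0,0]],
    [[-0.7,0,0],[0,0,0]],
    [[-0.8,0,-0.005],[0,0,-0.01]]
  ]
}}

```text
time_s: 22.45
tcp_pos: [0.4847, -0.3279, 0.2274]
eef_rot: [-109.4, 89.6, -33.4]
contact_force: [-0.2, -1.1, -5.0]
gripper_width: 0.0138
```

Request:
{"fn": "send_rows", "kwargs": {
  "plan": [
    [[0,0.003,0.06],[-0.06,0,0]],
    [[0,0.015,0.17],[-0.17,0,0]],
    [[0,0.03,0.32],[-0.3,0,0]],
    [[0,0.045,0.48],[-0.45,0,0]],
    [[-0.005,0.06,0.645],[-0.62,0,0]]
  ]
}}

```text
time_s: 22.95
tcp_pos: [0.4987, -0.231, 0.2276]
eef_rot: [-137.6, 89.6, -33.4]
contact_force: [-0.0, 1.0, -4.4]
gripper_width: 0.0136
```

Request:
{"fn": "send_rows", "kwargs": {
  "plan": [
    [[0,-0.05,0.12],[-0.12,0,0]],
    [[0,-0.1,0.24],[-0.25,0,0]],
    [[0,-0.15,0.36],[-0.37,0,0]],
    [[0,-0.2,0.48],[-0.5,0,0]],
    [[0,-0.25,0.6],[-0.62,-0.01,0]]
  ]
}}

```text
time_s: 23.45
tcp_pos: [0.5125, -0.1336, 0.2272]
eef_rot: [-57.9, 89.8, 74.3]
contact_force: [-0.1, -0.3, -4.0]
gripper_width: 0.014
```

Request:
{"fn": "send_rows", "kwargs": {
  "plan": [
    [[0,-0.1,0.08],[-0.12,0,0]],
    [[0,-0.2,0.17],[-0.25,0,0]],
    [[0,-0.3,0.25],[-0.37,0,0]],
    [[0,-0.4,0.33],[-0.5,0,0]],
    [[0.005,-0.5,0.415],[-0.62,0,0]]
  ]
}}

```text
time_s: 23.95
tcp_pos: [0.5258, -0.0364, 0.2268]
eef_rot: [-82.4, 89.8, 78.0]
contact_force: [-0.3, -0.6, -3.8]
gripper_width: 0.0133
```

Request:
{"fn": "send_rows", "kwargs": {
  "plan": [
    [[0,-0.13,0.03],[-0.12,0,0]],
    [[0,-0.27,0.06],[-0.27,0,0]],
    [[0,-0.42,0.09],[-0.42,0,0]],
    [[0,-0.55,0.12],[-0.55,0,0]],
    [[0,-0.635,0.13],[-0.62,0,0]]
  ]
}}

```text
time_s: 24.45
tcp_pos: [0.5389, 0.061, 0.2271]
eef_rot: [-103.1, 89.8, 85.4]
contact_force: [-0.9, -0.6, -4.1]
gripper_width: 0.0137
```

Run:
```python
from h import *
s=st()
plan([(.543,.0575,.187,277.7),(.543,.0575,.187,277.7,-15)])
p=r.capture("scene");save(p,"s3.png",(220,120,460,320),2.5)
```

```text
24.45 [0.5389 0.061  0.2271] [-103.15   89.76   85.42] [-0.9 -0.6 -4.1] 0.013711159082634502 [ 27.    8.8 -17.6  -0.2 -63.4  71.6]
[0.265, 0.03, -0.025] [0.02, -0.0, 0.01] -> [0.543 0.057 0.187]
  at (0.543, 0.0575, 0.187, 277.7)
[0.0, -0.0, 0.0] [-0.0, -0.0, -0.34] -> [0.543 0.057 0.187]
  at (0.543, 0.0575, 0.187, 277.7, -15)
```

View pics/s3.png

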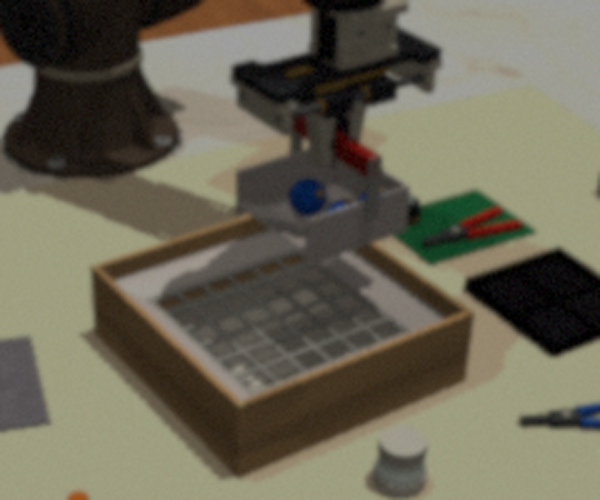

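Request:
{"fn": "send_rows", "kwargs": {
  "plan": [
    [[0.05,0.03,-0.025],[0.02,0,0]],
    [[0.1,0.03,-0.025],[0.02,0,0.01]],
    [[0.16,0.03,-0.025],[0.02,0,0.01]],
    [[0.22,0.03,-0.025],[0.02,0,0.01]],
    [[0.265,0.03,-0.025],[0.02,0,0.01]]
  ]
}}

```text
time_s: 25.0
tcp_pos: [0.5435, 0.0579, 0.186]
eef_rot: [93.0, 89.8, -79.2]
contact_force: [0.0, 0.6, -4.1]
gripper_width: 0.0137
```

Request:
{"fn": "send_rows", "kwargs": {
  "plan": [
    [[0,0,0],[0,0,-0.06]],
    [[0,0,0],[0,0,-0.13]],
    [[0,0,0],[0,0,-0.2]],
    [[0,0,0],[0,0,-0.27]],
    [[0,0,0],[0,0,-0.34]]
  ]
}}

```text
time_s: 25.5
tcp_pos: [0.5435, 0.0577, 0.1858]
eef_rot: [-90.1, 74.8, 97.6]
contact_force: [-0.6, 0.0, -4.5]
gripper_width: 0.0138
```

Run:
```python
from h import *
s=st()
plan([(.543,.0575,.187,277.7,-25),(.543,.0575,.187,277.7,-33),(.543,.0575,.187,277.7,-52)])
```

```text
25.5 [0.5435 0.0577 0.1858] [-90.12  74.8   97.64] [-0.6  0.  -4.5] 0.013753477664404833 [ 15.6  12.8 -13.1 -17.  -63.   89.8]
[-0.01, -0.0, 0.005] [0.0, -0.0, -0.22] -> [0.543 0.057 0.187]
  at (0.543, 0.0575, 0.187, 277.7, -25)
[0.0, -0.0, -0.0] [0.0, -0.0, -0.18] -> [0.543 0.057 0.187]
  at (0.543, 0.0575, 0.187, 277.7, -33)
[0.0, -0.0, -0.0] [0.0, 0.0, -0.42] -> [0.543 0.057 0.187]
  at (0.543, 0.0575, 0.187, 277.7, -52)
```

Request:
{"fn": "send_rows", "kwargs": {
  "plan": [
    [[0,0,0],[0,0,-0.04]],
    [[0,0,0],[0,0,-0.08]],
    [[0,0,0],[0,0,-0.12]],
    [[0,0,0],[0,0,-0.15]],
    [[0,0,0],[0,0,-0.18]]
  ]
}}

```text
time_s: 26.0
tcp_pos: [0.5436, 0.0574, 0.1855]
eef_rot: [-90.1, 66.6, 97.7]
contact_force: [0.4, -0.5, -4.7]
gripper_width: 0.0138
```

Request:
{"fn": "send_rows", "kwargs": {
  "plan": [
    [[0,0,0],[0,0,-0.02]],
    [[0,0,0],[0,0,-0.04]],
    [[0,0,0],[0,0,-0.06]],
    [[0,0,0],[0,0,-0.08]],
    [[0,0,0],[0,0,-0.1]]
  ]
}}

```text
time_s: 26.5
tcp_pos: [0.5436, 0.0574, 0.1856]
eef_rot: [-90.1, 62.1, 97.7]
contact_force: [-0.2, 0.1, -3.9]
gripper_width: 0.0136
```

Request:
{"fn": "send_rows", "kwargs": {
  "plan": [
    [[0,0,0],[0,0,-0.02]],
    [[0,0,0],[0,0,-0.04]],
    [[0,0,0],[0,0,-0.06]],
    [[0,0,0],[0,0,-0.08]],
    [[0,0,0],[0,0,-0.1]]
  ]
}}

```text
time_s: 27.0
tcp_pos: [0.5437, 0.0574, 0.1857]
eef_rot: [-90.1, 57.5, 97.7]
contact_force: [-0.1, -0.8, -3.4]
gripper_width: 0.0136
```

Request:
{"fn": "send_rows", "kwargs": {
  "plan": [
    [[0,0,0],[0,0,-0.02]],
    [[0,0,0],[0,0,-0.04]],
    [[0,0,0],[0,0,-0.06]],
    [[0,0,0],[0,0,-0.08]],
    [[0,0,0],[0,0,-0.1]]
  ]
}}

```text
time_s: 27.5
tcp_pos: [0.5437, 0.0574, 0.1857]
eef_rot: [-90.1, 52.9, 97.7]
contact_force: [-0.5, 0.1, -3.6]
gripper_width: 0.0136
```

Request:
{"fn": "send_rows", "kwargs": {
  "plan": [
    [[0,0,0],[0,0,-0.06]],
    [[0,0,0],[0,0,-0.12]],
    [[0,0,0],[0,0,-0.18]],
    [[0,0,0],[0,0,-0.24]],
    [[0,0,0],[0,0,-0.3]]
  ]
}}

```text
time_s: 28.0
tcp_pos: [0.544, 0.0572, 0.1858]
eef_rot: [-90.1, 39.3, 97.7]
contact_force: [0.0, -0.2, -3.2]
gripper_width: 0.0138
```

Run:
```python
from h import *
s=st()
p=r.capture("scene");save(p,"s4.png",(220,120,460,320),2.5)
```

```text
28.0 [0.544  0.0572 0.1858] [-90.13  39.32  97.65] [ 0.  -0.2 -3.2] 0.01377282125859988 [ -8.7  24.9  -1.1 -48.1 -85.3 120.2]
```

View pics/s4.png

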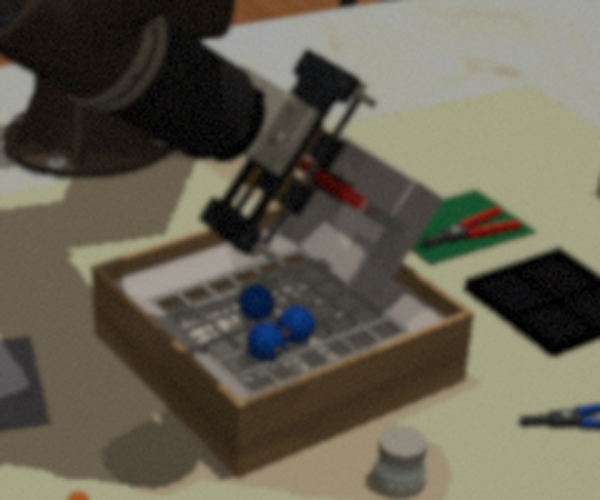

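Request:
{"fn": "send_rows", "kwargs": {
  "plan": [
    [[0,0,0],[0,0,-0.06]],
    [[0,0,0],[0,0,-0.12]],
    [[0,0,0],[0,0,-0.15]],
    [[0,0,0],[0,0,-0.15]],
    [[0,0,0],[0,0,-0.15]]
  ]
}}

```text
time_s: 28.55
tcp_pos: [0.5437, 0.0565, 0.1845]
eef_rot: [-89.9, 32.5, 97.7]
contact_force: [0.8, 0.4, -3.3]
gripper_width: 0.0138
```

Request:
{"fn": "send_rows", "kwargs": {
  "plan": [
    [[-0.1,0,0],[0,0,0]],
    [[-0.03,0,0],[0,0,0]],
    [[-0.1,0,0],[0,0,0]],
    [[-0.03,0,0],[0,0,0]],
    [[-0.1,0,0],[0,0,0]]
  ]
}}

```text
time_s: 29.05
tcp_pos: [0.5448, 0.0454, 0.1923]
eef_rot: [-89.9, 32.4, 97.8]
contact_force: [-0.1, -0.3, -2.7]
gripper_width: 0.0137
```

Run:
```python
from h import *
s=st()
z=s["tcp_pos"][2]
plan([(.543,.0575,.235,277.7,-50),(.543,.0575,.235,277.7,0)]+[(.5135,-.135,.235,221.75),(.483,-.327,.225,166),(.483,-.327,.1,166)])
p=r.capture("top");C=cloud(p);ok=p["range_z"]>0
for t in("big0","small0"):
    for d in r.trace(p,t)[:6]:
        m=d["mask"]&ok;print(t,round(d["score"],2),np.round(d["uv"]),m.sum(),np.median(C[m],0).round(3),C[m].max(0).round(3))
```

```text
29.05 [0.5448 0.0454 0.1923] [-89.88  32.41  97.79] [-0.1 -0.3 -2.7] 0.0137267656817023 [-12.9  28.1   1.2 -52.2 -91.4 123.3]
[-0.085, -0.285, 0.0] [-0.0, 0.0, 0.17] -> [0.543 0.057 0.235]
  at (0.543, 0.0575, 0.235, 277.7, -50)
[0.0, 0.0, 0.0] [-0.0, 0.0, 0.55] -> [0.543 0.057 0.235]
[0.0, -0.0, 0.0] [0.0, 0.0, 0.56] -> [0.543 0.057 0.235]
  at (0.543, 0.0575, 0.235, 277.7, 0)
[0.0, 0.62, 0.185] [0.62, 0.0, -0.0] -> [ 0.528 -0.038  0.235]
[0.0, 0.64, -0.13] [0.62, 0.0, -0.0] -> [ 0.513 -0.135  0.235]
  at (0.5135, -0.135, 0.235, 221.75)
[0.035, 0.5, -0.41] [0.62, 0.0, -0.0] -> [ 0.499 -0.231  0.23 ]
[0.035, 0.255, -0.595] [0.62, -0.0, -0.0] -> [ 0.483 -0.327  0.225]
  at (0.483, -0.327, 0.225, 166)
[0.835, 0.0, 0.0] [0.0, -0.0, -0.0] -> [ 0.483 -0.327  0.1  ]
  at (0.483, -0.327, 0.1, 166)
```

Request:
{"fn": "send_rows", "kwargs": {
  "plan": [
    [[-0.03,-0.1,0],[0,0,0]],
    [[-0.06,-0.2,0],[0,0,0.1]],
    [[-0.085,-0.285,0],[0,0,0.17]],
    [[-0.085,-0.285,0],[0,0,0.17]],
    [[-0.085,-0.285,0],[0,0,0.17]]
  ]
}}

```text
time_s: 29.7
tcp_pos: [0.5439, 0.0565, 0.2374]
eef_rot: [-90.2, 40.1, 97.6]
contact_force: [-0.8, -0.1, -3.2]
gripper_width: 0.0142
```

Request:
{"fn": "send_rows", "kwargs": {
  "plan": [
    [[0,0,0],[0,0,0.11]],
    [[0,0,0],[0,0,0.22]],
    [[0,0,0],[0,0,0.33]],
    [[0,0,0],[0,0,0.44]],
    [[0,0,0],[0,0,0.55]]
  ]
}}

```text
time_s: 30.2
tcp_pos: [0.5433, 0.0561, 0.2364]
eef_rot: [-90.0, 65.0, 97.7]
contact_force: [-0.5, 0.3, -2.4]
gripper_width: 0.0135
```

Request:
{"fn": "send_rows", "kwargs": {
  "plan": [
    [[0,0,0],[0,0,0.11]],
    [[0,0,0],[0,0,0.22]],
    [[0,0,0],[0,0,0.33]],
    [[0,0,0],[0,0,0.44]],
    [[0,0,0],[0,0,0.55]]
  ]
}}

```text
time_s: 30.7
tcp_pos: [0.5422, 0.0558, 0.2352]
eef_rot: [-23.1, 89.8, 164.5]
contact_force: [-0.1, -1.0, -2.9]
gripper_width: 0.0137
```

Request:
{"fn": "send_rows", "kwargs": {
  "plan": [
    [[0,0.12,0.04],[0.12,0,0]],
    [[0,0.25,0.08],[0.25,0,0]],
    [[0,0.37,0.11],[0.37,0,0]],
    [[0,0.5,0.15],[0.5,0,0]],
    [[0,0.62,0.185],[0.62,0,0]]
  ]
}}

```text
time_s: 31.2
tcp_pos: [0.5254, -0.0411, 0.2333]
eef_rot: [10.7, 89.5, 170.1]
contact_force: [-0.3, 0.4, -2.2]
gripper_width: 0.0137
```

Request:
{"fn": "send_rows", "kwargs": {
  "plan": [
    [[0,0.13,-0.03],[0.12,0,0]],
    [[0,0.26,-0.05],[0.25,0,0]],
    [[0,0.38,-0.08],[0.37,0,0]],
    [[0,0.51,-0.1],[0.5,0,0]],
    [[0,0.64,-0.13],[0.62,0,0]]
  ]
}}

```text
time_s: 31.7
tcp_pos: [0.5081, -0.1386, 0.2316]
eef_rot: [35.8, 89.3, 166.9]
contact_force: [0.3, -0.3, -2.7]
gripper_width: 0.0137
```

Request:
{"fn": "send_rows", "kwargs": {
  "plan": [
    [[0,0.1,-0.08],[0.12,0,0]],
    [[0,0.2,-0.16],[0.25,0,0]],
    [[0.02,0.3,-0.25],[0.37,0,0]],
    [[0.03,0.4,-0.33],[0.5,0,0]],
    [[0.035,0.5,-0.41],[0.62,0,0]]
  ]
}}

```text
time_s: 32.2
tcp_pos: [0.4903, -0.2349, 0.2243]
eef_rot: [60.0, 89.0, 162.9]
contact_force: [1.3, 0.3, -3.4]
gripper_width: 0.0136
```

Run:
```python
from h import *
s=st()
plan([(.483,-.327,.225,166),(.483,-.327,.1,166)])
p=r.capture("top");C=cloud(p);ok=p["range_z"]>0;save(p,"t5.png",(200,140,490,320),2.7)
for t in("big0","small0"):
    for d in r.trace(p,t)[:6]:
        m=d["mask"]&ok;print(t,round(d["score"],2),np.round(d["uv"]),m.sum(),np.median(C[m],0).round(3),C[m].max(0).round(3))
```

```text
32.2 [ 0.4903 -0.2349  0.2243] [ 59.97  88.98 162.87] [ 1.3  0.3 -3.4] 0.013631175325836095 [ -5.1   9.7 -16.9  -0.2 -64.4  18.1]
[-0.005, 0.185, -0.59] [0.6, 0.01, -0.02] -> [ 0.483 -0.327  0.225]
  at (0.483, -0.327, 0.225, 166)
[0.83, 0.0, 0.005] [-0.0, -0.0, -0.0] -> [ 0.483 -0.327  0.1  ]
  at (0.483, -0.327, 0.1, 166)
```

View pics/t5.png

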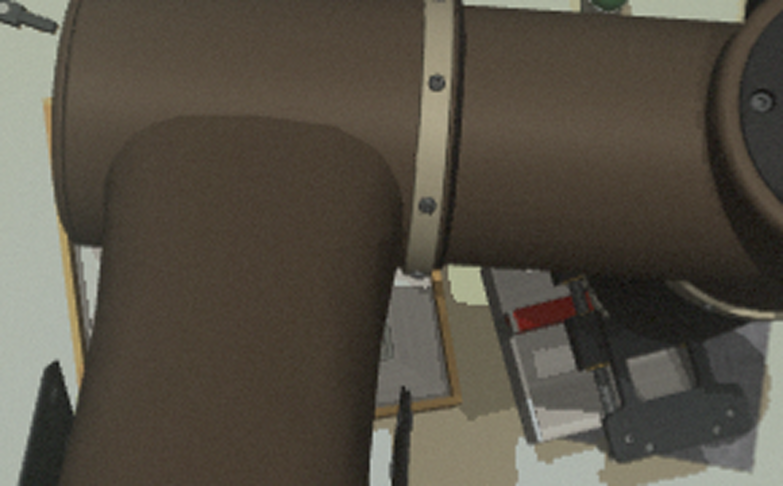

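Request:
{"fn": "send_rows", "kwargs": {
  "plan": [
    [[0,0.04,-0.12],[0.12,0,0]],
    [[0,0.08,-0.24],[0.24,0,-0.02]],
    [[0,0.12,-0.36],[0.36,0,-0.02]],
    [[0,0.15,-0.48],[0.48,0,-0.02]],
    [[-0.005,0.185,-0.59],[0.6,0.01,-0.02]]
  ]
}}

```text
time_s: 32.85
tcp_pos: [0.4829, -0.3275, 0.2239]
eef_rot: [128.0, 89.8, -156.1]
contact_force: [-0.4, -0.2, -3.5]
gripper_width: 0.0136
```

Request:
{"fn": "send_rows", "kwargs": {
  "plan": [
    [[0.2,0,0],[0,0,0]],
    [[0.4,0,0],[0,0,0]],
    [[0.6,0,0],[0,0,0]],
    [[0.7,0,0],[0,0,0]],
    [[0.75,0,0],[0,0,0]]
  ]
}}

```text
time_s: 33.35
tcp_pos: [0.4811, -0.3266, 0.1087]
eef_rot: [97.5, 89.6, 173.4]
contact_force: [-0.7, 0.1, -3.3]
gripper_width: 0.0138
```

Run:
```python
from h import *
s=st()
plan([(.484,-.3273,.0875,166)])
p=r.capture("scene");C=cloud(p);ok=p["range_z"]>0;save(p,"s6.png",(240,170,430,320),4)
for t in("big0","small0"):
    for d in r.trace(p,t)[:6]:
        m=d["mask"]&ok;print(t,round(d["score"],2),np.round(d["uv"]),m.sum(),np.median(C[m],0).round(3),C[m].max(0).round(3))
```

```text
33.35 [ 0.4811 -0.3266  0.1087] [ 97.49  89.56 173.43] [-0.7  0.1 -3.3] 0.013807404370430775 [-14.9  19.2 -21.1   0.1 -50.2   0.8]
[0.14, -0.02, 0.0] [-0.0, -0.0, -0.01] -> [ 0.484 -0.327  0.088]
  at (0.484, -0.3273, 0.0875, 166)
big0 0.74 [339. 249.] 182 [ 0.606 -0.01   0.077] [0.619 0.049 0.089]
big0 0.45 [324. 238.] 162 [ 0.549 -0.025  0.072] [ 0.56  -0.006  0.084]
```

View pics/s6.png

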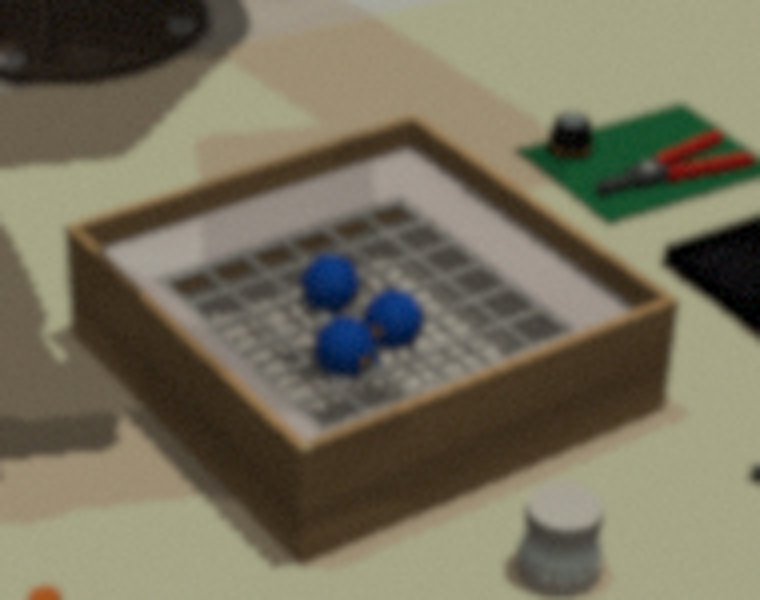

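Request:
{"fn": "send_rows", "kwargs": {
  "plan": [
    [[0.04,-0.02,0],[0,0,-0.01]],
    [[0.07,-0.02,0],[0,0,-0.01]],
    [[0.1,-0.02,0],[0,0,-0.01]],
    [[0.12,-0.02,0],[0,0,-0.01]],
    [[0.14,-0.02,0],[0,0,-0.01]]
  ]
}}

```text
time_s: 34.0
tcp_pos: [0.4854, -0.3282, 0.09]
eef_rot: [-114.8, 89.7, -38.8]
contact_force: [0.4, -0.4, -3.7]
gripper_width: 0.0135
```

Request:
{"fn": "send_rows", "kwargs": {
  "plan": [
    [[0,0,0],[0,0,0]],
    [[0,0,0],[0,0,0]],
    [[0,0,0],[0,0,0]],
    [[0,0,0],[0,0,0]],
    [[0,0,0],[0,0,0]]
  ],
  "jaw": -0.2
}}

```text
time_s: 34.5
tcp_pos: [0.4855, -0.3283, 0.0903]
eef_rot: [-113.3, 89.7, -37.3]
contact_force: [-0.5, 0.3, 0.1]
gripper_width: 0.035
```

Request:
{"fn": "send_rows", "kwargs": {
  "plan": [
    [[-0.1,0,0],[0,0,0]],
    [[-0.3,0,0],[0,0,0]],
    [[-0.6,0,0],[0,0,0]],
    [[-0.9,0,0],[0,0,0]],
    [[-0.95,0,0],[0,0,0]]
  ]
}}

```text
time_s: 35.0
tcp_pos: [0.4873, -0.3291, 0.2392]
eef_rot: [-106.1, 89.2, -30.1]
contact_force: [0.2, -0.8, -0.2]
gripper_width: 0.0351
```

Run:
```python
from h import *
s=st()
p=r.capture("top");C=cloud(p);ok=p["range_z"]>0
a=cv2.resize(p["color"][150:320,210:380],None,fx=2.3,fy=2.3,interpolation=2);b=cv2.resize(p["color"][220:320,395:495],(391,391),interpolation=2)
cv2.imwrite("pics/t7.png",np.clip(np.hstack([a,b])[...,::-1]*1.6,0,255).astype(np.uint8))
c=p["color"].astype(int);blue=(c[...,2]>1.5*c[...,0])&ok&(abs(C[...,0]-.551)<.13)&(abs(C[...,1])<.13)
n,l,stt,ce=cv2.connectedComponentsWithStats(blue.astype(np.uint8))
for i in range(1,n):
    if stt[i,4]>5:m=l==i;print(stt[i],ce[i].round(1),np.median(C[m],0).round(4),C[m].max(0).round(3))
```

```text
35.0 [ 0.4873 -0.3291  0.2392] [-106.13   89.17  -30.12] [ 0.2 -0.8 -0.2] 0.03510417806577754 [-14.9  12.2 -11.9   0.2 -65.1   0.8]
[284 199  37  21 494] [302.  208.9] [ 0.596  -0.0222  0.0803] [0.619 0.014 0.092]
[292 230  18  18 250] [300.3 238.5] [ 0.5364 -0.0188  0.0785] [ 0.564 -0.002  0.087]
[276 247   3   3   7] [277.  248.3] [0.5253 0.0337 0.02  ] [0.528 0.036 0.022]
```

View pics/t7.png

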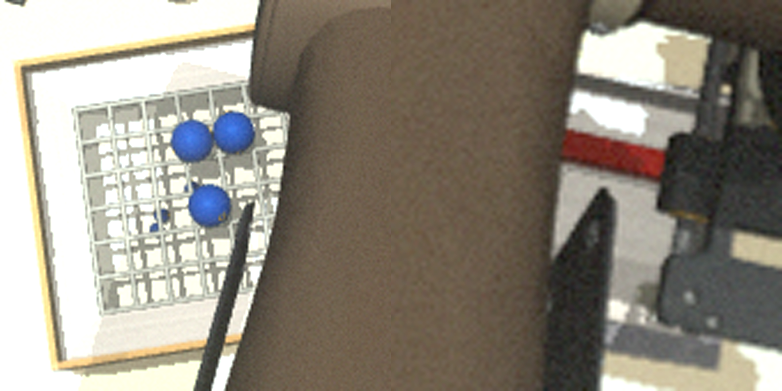

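Run:
```python
from h import *
p=r.capture("top")
f=lambda a,b:(210+a/2.3,150+b/2.3)
for n,a in dict(A=(192,141),B=(233,132),C=(210,206)).items():print(n,ray(p,f(*a),.065).round(4))
c=ray(p,f(210,206),.065)
plan([(c[0]-.05,c[1]-.15,.24,120),(c[0],c[1],.18,98),(c[0],c[1],.1,98),(c[0],c[1],.0755,98)])
a=np.radians(5);o=np.array([.595,.322]);u=np.array([np.cos(a),np.sin(a)]);v=np.array([-u[1],u[0]])
for i in(1,-1):
  for j in(1,-1):print(i,j,(o+.036*i*u+.034*j*v).round(4))
```

```text
A [ 0.595  -0.0052  0.065 ]
B [ 0.6024 -0.0419  0.065 ]
C [ 0.536  -0.0205  0.065 ]
[-0.02, 0.125, 0.51] [0.51, 0.0, 0.01] -> [ 0.486 -0.249  0.238]
[-0.015, 0.315, 0.42] [0.51, 0.0, 0.0] -> [ 0.486 -0.171  0.24 ]
  at (np.float64(0.4860140820169913), np.float64(-0.1705209689382762), 0.24, 120)
[0.4, 0.7, 0.785] [0.49, 0.0, 0.0] -> [ 0.536 -0.021  0.18 ]
  at (np.float64(0.5360140820169913), np.float64(-0.020520968938276214), 0.18, 98)
[0.53, 0.0, 0.0] [0.0, 0.0, 0.0] -> [ 0.536 -0.021  0.1  ]
  at (np.float64(0.5360140820169913), np.float64(-0.020520968938276214), 0.1, 98)
[0.165, 0.0, 0.0] [0.0, 0.0, 0.0] -> [ 0.536 -0.021  0.076]
  at (np.float64(0.5360140820169913), np.float64(-0.020520968938276214), 0.0755, 98)
1 1 [0.6279 0.359 ]
1 -1 [0.6338 0.2913]
-1 1 [0.5562 0.3527]
-1 -1 [0.5621 0.285 ]
```

Request:
{"fn": "send_rows", "kwargs": {
  "plan": [
    [[-0.02,0.125,0.51],[0.51,0,0.01]],
    [[-0.02,0.125,0.51],[0.51,0,0.01]],
    [[-0.02,0.125,0.51],[0.51,0,0.01]],
    [[-0.02,0.125,0.51],[0.51,0,0.01]],
    [[-0.02,0.125,0.51],[0.51,0,0.01]]
  ],
  "jaw": 0.45,
  "force": 12
}}

```text
time_s: 35.6
tcp_pos: [0.4858, -0.2493, 0.2366]
eef_rot: [-165.6, 90.0, -112.4]
contact_force: [-0.4, -0.6, 0.4]
gripper_width: 0.0627
```

Request:
{"fn": "send_rows", "kwargs": {
  "plan": [
    [[-0.015,0.315,0.42],[0.51,0,0]],
    [[-0.015,0.315,0.42],[0.51,0,0]],
    [[-0.015,0.315,0.42],[0.51,0,0]],
    [[-0.015,0.315,0.42],[0.51,0,0]],
    [[-0.015,0.315,0.42],[0.51,0,0]]
  ]
}}

```text
time_s: 36.1
tcp_pos: [0.4857, -0.1711, 0.2383]
eef_rot: [-173.7, 89.9, -143.2]
contact_force: [0.1, -0.8, -0.3]
gripper_width: 0.0635
```

Request:
{"fn": "send_rows", "kwargs": {
  "plan": [
    [[0.2,0.7,0.785],[0.49,0,0]],
    [[0.4,0.7,0.785],[0.49,0,0]],
    [[0.4,0.7,0.785],[0.49,0,0]],
    [[0.4,0.7,0.785],[0.49,0,0]],
    [[0.4,0.7,0.785],[0.49,0,0]]
  ]
}}

```text
time_s: 36.6
tcp_pos: [0.5338, -0.0195, 0.1757]
eef_rot: [-169.7, 89.7, -160.9]
contact_force: [0.6, -0.3, 1.2]
gripper_width: 0.0632
```

Run:
```python
from h import *
s=st()
plan([(.536,-.0205,.11,98),(.536,-.0205,.0755,98)])
p=r.capture("top");C=cloud(p);ok=p["range_z"]>0
for t in("scoop","scoop_handle","small0","big0"):
    for d in r.trace(p,t)[:5]:
        m=d["mask"]&ok;print(t,round(d["score"],2),np.round(d["uv"]),m.sum(),np.median(C[m],0).round(3),C[m].max(0).round(3))
```

```text
36.6 [ 0.5338 -0.0195  0.1757] [-169.67   89.73 -160.91] [ 0.6 -0.3  1.2] 0.06318184254505611 [  19.    10.8  -22.5    0.   -56.9 -100.2]
[0.44, -0.01, 0.015] [0.02, -0.01, 0.0] -> [ 0.536 -0.021  0.11 ]
  at (0.536, -0.0205, 0.11, 98)
[0.23, 0.0, -0.0] [-0.0, 0.0, 0.0] -> [ 0.536 -0.021  0.075]
  at (0.536, -0.0205, 0.0755, 98)
scoop 0.91 [450. 271.] 4023 [ 0.47  -0.33   0.012] [ 0.549 -0.253  0.104]
scoop_handle 0.94 [450. 269.] 3943 [ 0.471 -0.33   0.012] [ 0.552 -0.254  0.104]
```

Scoop is back in place and no beads are detected in it. I pick bead C.

Request:
{"fn": "send_rows", "kwargs": {
  "plan": [
    [[0.15,-0.01,0.015],[0.02,-0.01,0]],
    [[0.3,-0.01,0.015],[0.02,-0.01,0]],
    [[0.44,-0.01,0.015],[0.02,-0.01,0]],
    [[0.44,-0.01,0.015],[0.02,-0.01,0]],
    [[0.44,-0.01,0.015],[0.02,-0.01,0]]
  ]
}}

```text
time_s: 37.35
tcp_pos: [0.5364, -0.0239, 0.1132]
eef_rot: [-7.5, 89.6, 0.1]
contact_force: [0.1, -0.2, 1.4]
gripper_width: 0.0637
```

Request:
{"fn": "send_rows", "kwargs": {
  "plan": [
    [[0.07,0,0],[0,0,0]],
    [[0.14,0,0],[0,0,0]],
    [[0.19,0,0],[0,0,0]],
    [[0.23,0,0],[0,0,0]],
    [[0.23,0,0],[0,0,0]]
  ]
}}

```text
time_s: 37.85
tcp_pos: [0.5361, -0.024, 0.0776]
eef_rot: [-12.3, 89.7, -4.8]
contact_force: [-0.3, 0.3, -0.4]
gripper_width: 0.0638
```

Request:
{"fn": "send_rows", "kwargs": {
  "plan": [
    [[0,0,0],[0,0,0]],
    [[0,0,0],[0,0,0]],
    [[0,0,0],[0,0,0]],
    [[0,0,0],[0,0,0]],
    [[0,0,0],[0,0,0]]
  ],
  "jaw": -1
}}

```text
time_s: 38.35
tcp_pos: [0.5375, -0.0213, 0.0789]
eef_rot: [11.9, 89.4, 19.5]
contact_force: [-4.4, 15.3, 8.9]
gripper_width: 0.0372
```

Request:
{"fn": "send_rows", "kwargs": {
  "plan": [
    [[0,0,0],[0,0,0]],
    [[-0.05,0,0],[0,0,0]],
    [[-0.2,0,0],[0,0,0]],
    [[-0.45,0,0],[0,0,0]],
    [[-0.7,0,0],[0,0,0]]
  ]
}}

```text
time_s: 38.85
tcp_pos: [0.536, -0.0222, 0.1852]
eef_rot: [9.4, 89.5, 17.0]
contact_force: [1.6, 0.0, 0.0]
gripper_width: 0.0373
```

Run:
```python
from h import *
s=st()
plan([(.55,.13,.18,115),(.562,.285,.13,135),(.562,.285,.07,135),(.562,.285,.039,135)])
```

```text
38.85 [ 0.536  -0.0222  0.1852] [ 9.42 89.51 16.97] [1.6 0.  0. ] 0.03734819176278903 [  18.6   10.1  -22.1    0.   -57.3 -101.1]
[0.02, 0.495, 0.115] [-0.19, 0.01, -0.0] -> [0.543 0.054 0.182]
[0.015, 0.475, 0.185] [-0.2, 0.0, -0.0] -> [0.55 0.13 0.18]
  at (0.55, 0.13, 0.18, 115)
[0.335, 0.905, 0.51] [-0.44, 0.0, -0.0] -> [0.562 0.285 0.13 ]
  at (0.562, 0.285, 0.13, 135)
[0.4, -0.0, -0.0] [-0.0, 0.0, -0.0] -> [0.562 0.285 0.07 ]
  at (0.562, 0.285, 0.07, 135)
[0.21, -0.0, -0.0] [-0.0, 0.0, -0.0] -> [0.562 0.285 0.039]
  at (0.562, 0.285, 0.039, 135)
```

Request:
{"fn": "send_rows", "kwargs": {
  "plan": [
    [[0.01,0.25,0.06],[-0.1,0,0]],
    [[0.02,0.5,0.15],[-0.2,0,0]],
    [[0.03,0.75,0.22],[-0.3,0,0]],
    [[0.035,0.97,0.3],[-0.39,0.01,0]],
    [[0.035,0.97,0.3],[-0.39,0.01,0]]
  ]
}}

```text
time_s: 39.35
tcp_pos: [0.5626, 0.131, 0.1809]
eef_rot: [-15.0, 89.9, 10.4]
contact_force: [0.1, -0.7, -0.6]
gripper_width: 0.0374
```

Request:
{"fn": "send_rows", "kwargs": {
  "plan": [
    [[0,0.25,0.13],[-0.1,0,0]],
    [[0.05,0.5,0.26],[-0.2,0,0]],
    [[0.2,0.75,0.4],[-0.3,0,0]],
    [[0.335,0.905,0.51],[-0.44,0,0]],
    [[0.335,0.905,0.51],[-0.44,0,0]]
  ]
}}

```text
time_s: 39.85
tcp_pos: [0.5727, 0.2881, 0.1275]
eef_rot: [-170.7, 89.8, -125.2]
contact_force: [-1.2, -1.8, -0.7]
gripper_width: 0.0374
```

Run:
```python
from h import *
s=st()
plan([(.562,.285,.07,135),(.562,.285,.041,135)])
p=r.capture("top");C=cloud(p);ok=p["range_z"]>0
for d in r.trace(p,"beadtray")[:1]:
    m=d["mask"]&ok&(C[...,2]<.03);print(d["score"],cv2.minAreaRect((C[m][:,:2]*1000).astype(np.float32)))
c=p["color"].astype(int);blue=(c[...,2]>1.5*c[...,0])&ok&(abs(C[...,0]-.551)<.13)&(abs(C[...,1])<.13)
n,l,stt,ce=cv2.connectedComponentsWithStats(blue.astype(np.uint8))
for i in range(1,n):
    if stt[i,4]>5:m=l==i;print(stt[i],ce[i].round(1),np.median(C[m],0).round(4),ray(p,ce[i],.065))
```

```text
39.85 [0.5727 0.2881 0.1275] [-170.66   89.82 -125.18] [-1.2 -1.8 -0.7] 0.037403808242829004 [ 44.1  22.8 -12.3   0.  -55.  -88.7]
[0.385, 0.035, -0.065] [0.01, -0.0, 0.0] -> [0.562 0.285 0.07 ]
  at (0.562, 0.285, 0.07, 135)
[0.19, 0.0, 0.0] [0.0, -0.0, 0.0] -> [0.562 0.285 0.041]
  at (0.562, 0.285, 0.041, 135)
0.74 ((582.147216796875, 320.9671630859375), (130.09042358398438, 140.3896026611328), 5.109877109527588)
[284 199  37  21 491] [301.9 208.9] [ 0.596  -0.023   0.0805] [ 0.59970135 -0.02263377  0.065     ]
[280 241   3   5  10] [281.1 242.7] [0.5372 0.0253 0.0182] [0.53042922 0.02069667 0.065     ]
[275 247   4   3   8] [276.8 248.4] [0.5249 0.0339 0.0181] [0.51897838 0.02961669 0.065     ]
```

Request:
{"fn": "send_rows", "kwargs": {
  "plan": [
    [[0.15,0.035,-0.065],[0.01,0,0]],
    [[0.3,0.035,-0.065],[0.01,0,0]],
    [[0.45,0.035,-0.065],[0.01,0,0]],
    [[0.53,0.035,-0.065],[0.01,0,0]],
    [[0.57,0.035,-0.065],[0.01,0,0]]
  ]
}}

```text
time_s: 40.45
tcp_pos: [0.5628, 0.2816, 0.0445]
eef_rot: [-136.1, 89.9, -91.5]
contact_force: [0.5, -0.0, -0.3]
gripper_width: 0.0369
```

Request:
{"fn": "send_rows", "kwargs": {
  "plan": [
    [[0,0,0],[0,0,0]],
    [[0,0,0],[0,0,0]],
    [[0,0,0],[0,0,0]],
    [[0,0,0],[0,0,0]],
    [[0,0,0],[0,0,0]]
  ],
  "jaw": 0.2
}}

```text
time_s: 40.95
tcp_pos: [0.563, 0.2818, 0.045]
eef_rot: [-106.9, 89.9, -62.3]
contact_force: [0.0, 0.7, 0.5]
gripper_width: 0.0525
```

Request:
{"fn": "send_rows", "kwargs": {
  "plan": [
    [[-0.1,0,0],[0,0,0]],
    [[-0.35,0,0],[0,0,0]],
    [[-0.65,0,0],[0,0,0]],
    [[-0.9,0,0],[0,0,0]],
    [[-0.9,0,0],[0,0,0]]
  ]
}}

```text
time_s: 41.45
tcp_pos: [0.5656, 0.2838, 0.1868]
eef_rot: [-17.4, 89.4, 27.3]
contact_force: [0.7, 0.4, 0.3]
gripper_width: 0.0524
```

Run:
```python
from h import *
s=st()
p=r.capture("top");C=cloud(p);ok=p["range_z"]>0
c=p["color"].astype(int);blue=(c[...,2]>1.5*c[...,0])&ok
n,l,stt,ce=cv2.connectedComponentsWithStats(blue.astype(np.uint8))
for i in range(1,n):
    m=l==i;q=np.median(C[m],0)
    if stt[i,4]>5 and abs(q[1]-.15)<.27 and q[0]<.72:print(stt[i],ce[i].round(1),q.round(4),ray(p,ce[i],.023))
plan([(.57,.13,.18,170),(.597,-.0055,.14,192),(.597,-.0055,.077,192)])
```

```text
41.45 [0.5656 0.2838 0.1868] [-17.39  89.41  27.29] [0.7 0.4 0.3] 0.05236112076415513 [ 44.4  18.7 -10.1   0.2 -60.6 -89.8]
[ 68 151   4   3   6] [ 69.8 151.7] [0.676  0.376  0.2321] [0.75013157 0.49413086 0.023     ]
[284 199  37  21 493] [301.9 208.9] [ 0.5959 -0.0214  0.0804] [ 0.60851536 -0.0204844   0.023     ]
[152 224  18  18 239] [160.3 232.6] [0.5613 0.2793 0.0357] [0.5634611  0.28421731 0.023     ]
[280 241   3   5  10] [280.9 242.8] [0.5365 0.0254 0.0178] [0.5361073  0.02507861 0.023     ]
[275 247   4   3   8] [276.8 248.4] [0.5246 0.0338 0.0192] [0.52436726 0.03395745 0.023     ]
[126 284   8   6  18] [129.6 286.3] [0.4516 0.3536 0.003 ] [0.45001912 0.34581493 0.023     ]
[134 285   3   5   6] [134.8 287.3] [0.4482 0.343  0.0026] [0.44760767 0.33454792 0.023     ]
[138 284   7   5  10] [141.4 285.7] [0.4522 0.3277 0.0021] [0.450798   0.32065037 0.023     ]
[122 286   3   3   8] [123.  286.9] [0.4499 0.369  0.0025] [0.44900593 0.3599198  0.023     ]
[126 295   4   6   9] [127.3 297.6] [0.4263 0.3586 0.0024] [0.4264609  0.34965675 0.023     ]
[0.02, -0.755, -0.69] [-0.79, 0.01, 0.0] -> [0.57 0.13 0.18]
  at (0.57, 0.13, 0.18, 170)
[0.27, -0.33, -0.86] [-0.48, -0.0, 0.0] -> [ 0.597 -0.006  0.14 ]
  at (0.597, -0.0055, 0.14, 192)
[0.42, 0.0, 0.005] [-0.0, -0.01, 0.0] -> [ 0.597 -0.005  0.077]
  at (0.597, -0.0055, 0.077, 192)
```

Request:
{"fn": "send_rows", "kwargs": {
  "plan": [
    [[0.02,-0.755,-0.69],[-0.79,0.01,0]],
    [[0.02,-0.755,-0.69],[-0.79,0.01,0]],
    [[0.02,-0.755,-0.69],[-0.79,0.01,0]],
    [[0.02,-0.755,-0.69],[-0.79,0.01,0]],
    [[0.02,-0.755,-0.69],[-0.79,0.01,0]]
  ],
  "jaw": 0.4
}}

```text
time_s: 42.0
tcp_pos: [0.5697, 0.1281, 0.1794]
eef_rot: [-161.6, 89.7, -81.4]
contact_force: [0.3, 0.3, 0.3]
gripper_width: 0.0613
```

Request:
{"fn": "send_rows", "kwargs": {
  "plan": [
    [[0.05,-0.33,-0.86],[-0.48,0,0]],
    [[0.1,-0.33,-0.86],[-0.48,0,0]],
    [[0.2,-0.33,-0.86],[-0.48,0,0]],
    [[0.27,-0.33,-0.86],[-0.48,0,0]],
    [[0.27,-0.33,-0.86],[-0.48,0,0]]
  ]
}}

```text
time_s: 42.5
tcp_pos: [0.5952, -0.0082, 0.1368]
eef_rot: [131.8, 89.6, -126.7]
contact_force: [0.2, 0.2, 1.1]
gripper_width: 0.0612
```

Run:
```python
from h import *
s=st()
plan([(.5955,-.0055,.0765,192)])
```

```text
42.5 [ 0.5952 -0.0082  0.1368] [ 131.82   89.63 -126.67] [0.2 0.2 1.1] 0.06118047120562694 [ 18.1  18.5 -17.8   0.3 -54.   -6.8]
[0.4, -0.005, 0.02] [-0.01, -0.01, -0.01] -> [ 0.595 -0.005  0.077]
  at (0.5955, -0.0055, 0.0765, 192)
```

Request:
{"fn": "send_rows", "kwargs": {
  "plan": [
    [[0.1,-0.005,0.02],[-0.01,-0.01,-0.01]],
    [[0.2,-0.005,0.02],[-0.01,-0.01,-0.01]],
    [[0.3,-0.005,0.02],[-0.01,-0.01,-0.01]],
    [[0.37,-0.005,0.02],[-0.01,-0.01,-0.01]],
    [[0.405,-0.005,0.02],[-0.01,-0.01,-0.01]]
  ]
}}

```text
time_s: 43.0
tcp_pos: [0.595, -0.0041, 0.0753]
eef_rot: [-31.9, 89.8, 70.1]
contact_force: [-1.3, 0.1, -0.9]
gripper_width: 0.0614
```

Request:
{"fn": "send_rows", "kwargs": {
  "plan": [
    [[0,0,0],[0,0,0]],
    [[0,0,0],[0,0,0]],
    [[0,0,0],[0,0,0]],
    [[0,0,0],[0,0,0]],
    [[0,0,0],[0,0,0]]
  ],
  "jaw": -1
}}

```text
time_s: 43.5
tcp_pos: [0.5953, -0.004, 0.0759]
eef_rot: [-42.3, 89.7, 59.7]
contact_force: [-0.8, -0.2, 2.0]
gripper_width: 0.0372
```

Request:
{"fn": "send_rows", "kwargs": {
  "plan": [
    [[0,0,0],[0,0,0]],
    [[-0.05,0,0],[0,0,0]],
    [[-0.2,0,0],[0,0,0]],
    [[-0.45,0,0],[0,0,0]],
    [[-0.7,0,0],[0,0,0]]
  ]
}}

```text
time_s: 44.0
tcp_pos: [0.5946, -0.0048, 0.1822]
eef_rot: [-30.4, 89.8, 71.6]
contact_force: [1.3, -0.3, -0.3]
gripper_width: 0.0371
```

Run:
```python
from h import *
s=st()
plan([(.6,.14,.18,200),(.634,.29,.13,215),(.634,.29,.042,215)])
```

```text
44.0 [ 0.5946 -0.0048  0.1822] [-30.38  89.78  71.58] [ 1.3 -0.3 -0.3] 0.037142192103158445 [ 18.2  15.8 -14.8  -0.2 -59.3  -6.2]
[0.02, -0.235, 0.935] [-0.18, 0.0, 0.0] -> [0.6  0.14 0.18]
  at (0.6, 0.14, 0.18, 200)
[0.335, -0.555, 0.86] [-0.33, 0.0, 0.0] -> [0.634 0.29  0.13 ]
  at (0.634, 0.29, 0.13, 215)
[0.585, 0.0, 0.0] [-0.0, 0.0, 0.0] -> [0.634 0.29  0.042]
  at (0.634, 0.29, 0.042, 215)
```

Request:
{"fn": "send_rows", "kwargs": {
  "plan": [
    [[0,-0.06,0.25],[-0.05,0,0]],
    [[0,-0.12,0.5],[-0.1,0,0]],
    [[0.01,-0.18,0.75],[-0.14,0,0]],
    [[0.02,-0.235,0.935],[-0.18,0,0]],
    [[0.02,-0.235,0.935],[-0.18,0,0]]
  ]
}}

```text
time_s: 44.5
tcp_pos: [0.6002, 0.1428, 0.18]
eef_rot: [-43.7, 89.8, 66.5]
contact_force: [0.9, -1.1, -0.7]
gripper_width: 0.0371
```

Request:
{"fn": "send_rows", "kwargs": {
  "plan": [
    [[0,-0.15,0.25],[-0.1,0,0]],
    [[0.05,-0.3,0.5],[-0.2,0,0]],
    [[0.2,-0.45,0.72],[-0.28,0,0]],
    [[0.335,-0.555,0.86],[-0.33,0,0]],
    [[0.335,-0.555,0.86],[-0.33,0,0]]
  ]
}}

```text
time_s: 45.0
tcp_pos: [0.6327, 0.2947, 0.1267]
eef_rot: [22.4, 89.9, 147.7]
contact_force: [-1.2, -1.1, -1.5]
gripper_width: 0.0369
```

Run:
```python
from h import *
s=st()
plan([(.634,.29,.041,215)])
```

```text
45.0 [0.6327 0.2947 0.1267] [ 22.35  89.85 147.65] [-1.2 -1.1 -1.5] 0.036857377217619045 [ 40.8  27.6  -4.4  -0.2 -58.   -5.5]
[0.57, 0.01, -0.03] [0.01, 0.0, -0.0] -> [0.634 0.29  0.041]
  at (0.634, 0.29, 0.041, 215)
```

Request:
{"fn": "send_rows", "kwargs": {
  "plan": [
    [[0.15,0.01,-0.03],[0.01,0,0]],
    [[0.3,0.01,-0.03],[0.01,0,0]],
    [[0.45,0.01,-0.03],[0.01,0,0]],
    [[0.53,0.01,-0.03],[0.01,0,0]],
    [[0.57,0.01,-0.03],[0.01,0,0]]
  ]
}}

```text
time_s: 45.5
tcp_pos: [0.6336, 0.2893, 0.0405]
eef_rot: [47.2, 89.8, 172.0]
contact_force: [1.1, 1.0, -0.3]
gripper_width: 0.037
```

Request:
{"fn": "send_rows", "kwargs": {
  "plan": [
    [[0,0,0],[0,0,0]],
    [[0,0,0],[0,0,0]],
    [[0,0,0],[0,0,0]],
    [[0,0,0],[0,0,0]],
    [[0,0,0],[0,0,0]]
  ],
  "jaw": 0.2
}}

```text
time_s: 46.0
tcp_pos: [0.6339, 0.2896, 0.0412]
eef_rot: [31.9, 89.8, 156.7]
contact_force: [0.2, 0.6, 0.5]
gripper_width: 0.0522
```

Request:
{"fn": "send_rows", "kwargs": {
  "plan": [
    [[-0.1,0,0],[0,0,0]],
    [[-0.35,0,0],[0,0,0]],
    [[-0.65,0,0],[0,0,0]],
    [[-0.9,0,0],[0,0,0]],
    [[-0.9,0,0],[0,0,0]]
  ]
}}

```text
time_s: 46.5
tcp_pos: [0.6373, 0.2911, 0.1849]
eef_rot: [-82.9, 89.4, 42.0]
contact_force: [0.7, 0.3, 0.4]
gripper_width: 0.0524
```

```bash
cat > look.py <<'E'
from h import *
s=st()
p=r.capture("top");C=cloud(p);ok=p["range_z"]>0
c=p["color"].astype(int);blue=(c[...,2]>1.5*c[...,0])&ok
n,l,stt,ce=cv2.connectedComponentsWithStats(blue.astype(np.uint8))
for i in range(1,n):
    m=l==i;q=np.median(C[m],0)
    if stt[i,4]>5 and abs(q[1]-.15)<.27 and .48<q[0]<.72:print(stt[i],ce[i].round(1),q.round(4),ray(p,ce[i],.023),ray(p,ce[i],.065))
E
cat look.py - <<'E' | python3 -
plan([(.605,.13,.18,200),(.6025,-.042,.14,190)])
E
```

```text
46.5 [0.6373 0.2911 0.1849] [-82.89  89.39  41.98] [0.7 0.3 0.4] 0.052358273459090214 [ 40.4  24.8  -0.9  -0.  -63.7  -5.5]
[154 193  14  17 113] [161.8 201.9] [0.6259 0.2787 0.0336] [0.63078746 0.28331858 0.023     ] [0.62099204 0.26865252 0.065     ]
[302 199  19  17 244] [310.9 206.9] [ 0.6001 -0.0418  0.0783] [ 0.6124474  -0.03990583  0.023     ] [ 0.60341139 -0.04118813  0.065     ]
[152 224  19  18 237] [160.3 232.6] [0.5614 0.2795 0.0358] [0.56341182 0.28416485 0.023     ] [0.55640623 0.26946375 0.065     ]
[293 229   3   4   6] [294.  230.2] [ 0.5627 -0.0027  0.0187] [ 0.56268709 -0.00303054  0.023     ] [ 0.5557115  -0.00583974  0.065     ]
[280 241   3   5  10] [280.9 242.8] [0.5366 0.0255 0.017 ] [0.5361073  0.02507861 0.023     ] [0.53023231 0.02110549 0.065     ]
[275 247   4   3   8] [276.8 248.4] [0.5247 0.0343 0.017 ] [0.52436726 0.03395745 0.023     ] [0.51897838 0.02961669 0.065     ]
[0.005, 0.78, -0.76] [0.33, 0.0, 0.01] -> [0.605 0.13  0.18 ]
  at (0.605, 0.13, 0.18, 200)
[0.13, 0.205, -0.535] [0.11, 0.0, -0.0] -> [0.603 0.044 0.16 ]
[0.135, 0.155, -0.555] [0.11, 0.0, -0.0] -> [ 0.603 -0.042  0.14 ]
  at (0.6025, -0.042, 0.14, 190)
```

Request:
{"fn": "send_rows", "kwargs": {
  "plan": [
    [[0.005,0.78,-0.76],[0.33,0,0.01]],
    [[0.005,0.78,-0.76],[0.33,0,0.01]],
    [[0.005,0.78,-0.76],[0.33,0,0.01]],
    [[0.005,0.78,-0.76],[0.33,0,0.01]],
    [[0.005,0.78,-0.76],[0.33,0,0.01]]
  ],
  "jaw": 0.4
}}

```text
time_s: 47.05
tcp_pos: [0.6044, 0.1279, 0.1803]
eef_rot: [38.0, 89.8, 147.8]
contact_force: [0.1, 0.7, -0.1]
gripper_width: 0.0613
```

Request:
{"fn": "send_rows", "kwargs": {
  "plan": [
    [[0.03,0.205,-0.535],[0.11,0,0]],
    [[0.08,0.205,-0.535],[0.11,0,0]],
    [[0.13,0.205,-0.535],[0.11,0,0]],
    [[0.13,0.205,-0.535],[0.11,0,0]],
    [[0.13,0.205,-0.535],[0.11,0,0]]
  ]
}}

```text
time_s: 47.55
tcp_pos: [0.603, 0.043, 0.1606]
eef_rot: [46.8, 89.8, 151.8]
contact_force: [0.5, 0.0, -0.3]
gripper_width: 0.0617
```

Request:
{"fn": "send_rows", "kwargs": {
  "plan": [
    [[0.13,0.155,-0.555],[0.11,0,0]],
    [[0.13,0.155,-0.555],[0.11,0,0]],
    [[0.13,0.155,-0.555],[0.11,0,0]],
    [[0.13,0.155,-0.555],[0.11,0,0]],
    [[0.13,0.155,-0.555],[0.11,0,0]]
  ]
}}

```text
time_s: 48.05
tcp_pos: [0.6026, -0.0421, 0.1415]
eef_rot: [40.2, 89.8, 140.3]
contact_force: [0.2, 1.1, -0.4]
gripper_width: 0.0612
```

Run:
```python
from h import *
s=st()
plan([(.603,-.0417,.0765,190)])
```

```text
48.05 [ 0.6026 -0.0421  0.1415] [ 40.18  89.83 140.27] [ 0.2  1.1 -0.4] 0.06121005752579935 [ 14.4  18.9 -16.2  -0.2 -54.9  -4.2]
[0.435, -0.005, 0.0] [0.0, 0.0, -0.0] -> [ 0.603 -0.042  0.076]
  at (0.603, -0.0417, 0.0765, 190)
```

Request:
{"fn": "send_rows", "kwargs": {
  "plan": [
    [[0.1,-0.005,0],[0,0,0]],
    [[0.2,-0.005,0],[0,0,0]],
    [[0.3,-0.005,0],[0,0,0]],
    [[0.39,-0.005,0],[0,0,0]],
    [[0.435,-0.005,0],[0,0,0]]
  ]
}}

```text
time_s: 48.55
tcp_pos: [0.603, -0.0409, 0.0752]
eef_rot: [50.0, 89.8, 150.2]
contact_force: [-0.2, 0.5, -1.0]
gripper_width: 0.0615
```

Request:
{"fn": "send_rows", "kwargs": {
  "plan": [
    [[0,0,0],[0,0,0]],
    [[0,0,0],[0,0,0]],
    [[0,0,0],[0,0,0]],
    [[0,0,0],[0,0,0]],
    [[0,0,0],[0,0,0]]
  ],
  "jaw": -1
}}

```text
time_s: 49.05
tcp_pos: [0.6037, -0.0408, 0.076]
eef_rot: [25.2, 89.9, 125.3]
contact_force: [0.2, 0.7, 0.9]
gripper_width: 0.0368
```

Request:
{"fn": "send_rows", "kwargs": {
  "plan": [
    [[0,0,0],[0,0,0]],
    [[-0.05,0,0],[0,0,0]],
    [[-0.2,0,0],[0,0,0]],
    [[-0.45,0,0],[0,0,0]],
    [[-0.7,0,0],[0,0,0]]
  ]
}}

```text
time_s: 49.55
tcp_pos: [0.6032, -0.0412, 0.1822]
eef_rot: [51.4, 89.8, 151.5]
contact_force: [1.0, 0.6, -0.2]
gripper_width: 0.0369
```

Run:
```python
from h import *
s=st()
plan([(.59,.09,.18,205),(.575,.22,.17,215),(.556,.353,.13,220),(.556,.353,.042,220)])
```

```text
49.55 [ 0.6032 -0.0412  0.1822] [ 51.37  89.8  151.53] [ 1.   0.6 -0.2] 0.036938332627147866 [ 14.5  16.8 -13.4  -0.2 -60.   -4.3]
[0.015, -0.07, 0.875] [-0.33, 0.0, -0.0] -> [0.59 0.09 0.18]
  at (0.59, 0.09, 0.18, 205)
[0.07, -0.275, 0.83] [-0.22, 0.0, -0.0] -> [0.575 0.22  0.17 ]
  at (0.575, 0.22, 0.17, 215)
[0.27, -0.405, 0.8] [-0.11, 0.0, -0.0] -> [0.556 0.353 0.13 ]
  at (0.556, 0.353, 0.13, 220)
[0.585, 0.0, -0.005] [-0.0, 0.0, -0.0] -> [0.556 0.353 0.042]
  at (0.556, 0.353, 0.042, 220)
```

Request:
{"fn": "send_rows", "kwargs": {
  "plan": [
    [[0,-0.02,0.22],[-0.08,0,0]],
    [[0,-0.04,0.44],[-0.16,0,0]],
    [[0.01,-0.06,0.66],[-0.25,0,0]],
    [[0.015,-0.07,0.875],[-0.33,0,0]],
    [[0.015,-0.07,0.875],[-0.33,0,0]]
  ]
}}

```text
time_s: 50.05
tcp_pos: [0.59, 0.0927, 0.1806]
eef_rot: [27.5, 89.8, 142.8]
contact_force: [-0.5, -0.4, -0.1]
gripper_width: 0.0368
```

Request:
{"fn": "send_rows", "kwargs": {
  "plan": [
    [[0,-0.07,0.22],[-0.06,0,0]],
    [[0,-0.14,0.44],[-0.12,0,0]],
    [[0.03,-0.21,0.66],[-0.18,0,0]],
    [[0.07,-0.275,0.83],[-0.22,0,0]],
    [[0.07,-0.275,0.83],[-0.22,0,0]]
  ]
}}

```text
time_s: 50.55
tcp_pos: [0.5736, 0.2253, 0.17]
eef_rot: [26.4, 89.8, 151.7]
contact_force: [0.0, -0.5, -0.3]
gripper_width: 0.0371
```

Request:
{"fn": "send_rows", "kwargs": {
  "plan": [
    [[0,-0.1,0.2],[-0.03,0,0]],
    [[0.05,-0.2,0.4],[-0.06,0,0]],
    [[0.15,-0.3,0.6],[-0.09,0,0]],
    [[0.27,-0.405,0.8],[-0.11,0,0]],
    [[0.27,-0.405,0.8],[-0.11,0,0]]
  ]
}}

```text
time_s: 51.05
tcp_pos: [0.5522, 0.36, 0.1273]
eef_rot: [52.9, 89.7, -176.7]
contact_force: [0.0, -1.0, -1.6]
gripper_width: 0.0371
```

Run:
```python
from h import *
s=st()
plan([(.556,.353,.041,220)])
```

```text
51.05 [0.5522 0.36   0.1273] [  52.88   89.66 -176.71] [ 0.  -1.  -1.6] 0.03711012699851485 [ 49.9  24.4  -9.6  -0.3 -56.2  -9.3]
[0.575, 0.01, -0.055] [0.01, 0.0, -0.01] -> [0.556 0.353 0.041]
  at (0.556, 0.353, 0.041, 220)
```

Request:
{"fn": "send_rows", "kwargs": {
  "plan": [
    [[0.15,0.01,-0.055],[0.01,0,0]],
    [[0.3,0.01,-0.055],[0.01,0,0]],
    [[0.45,0.01,-0.055],[0.01,0,0]],
    [[0.53,0.01,-0.055],[0.01,0,-0.01]],
    [[0.575,0.01,-0.055],[0.01,0,-0.01]]
  ]
}}

```text
time_s: 51.55
tcp_pos: [0.5558, 0.351, 0.0401]
eef_rot: [-18.6, 89.8, 111.3]
contact_force: [-0.4, -0.1, 0.3]
gripper_width: 0.0371
```

Request:
{"fn": "send_rows", "kwargs": {
  "plan": [
    [[0,0,0],[0,0,0]],
    [[0,0,0],[0,0,0]],
    [[0,0,0],[0,0,0]],
    [[0,0,0],[0,0,0]],
    [[0,0,0],[0,0,0]]
  ],
  "jaw": 0.2
}}

```text
time_s: 52.05
tcp_pos: [0.556, 0.3512, 0.0408]
eef_rot: [-31.1, 89.8, 98.8]
contact_force: [-0.1, 0.3, -0.7]
gripper_width: 0.0525
```

Request:
{"fn": "send_rows", "kwargs": {
  "plan": [
    [[-0.1,0,0],[0,0,0]],
    [[-0.35,0,0],[0,0,0]],
    [[-0.65,0,0],[0,0,0]],
    [[-0.9,0,0],[0,0,0]],
    [[-0.9,0,0],[0,0,0]]
  ]
}}

```text
time_s: 52.55
tcp_pos: [0.5588, 0.3528, 0.1841]
eef_rot: [-76.5, 89.2, 53.5]
contact_force: [0.4, 0.7, -0.3]
gripper_width: 0.0527
```

Run:
```python
from h import *
s=st()
plan([(.4,.53,.24,230),(.2,.64,.25,245)])
```

```text
52.55 [0.5588 0.3528 0.1841] [-76.46  89.19  53.48] [ 0.4  0.7 -0.3] 0.05270870864344575 [ 49.1  21.2  -6.6  -0.1 -61.4  -9.1]
[-0.185, 0.025, 0.795] [-0.11, 0.0, 0.01] -> [0.479 0.442 0.212]
[-0.185, -0.045, 0.79] [-0.11, 0.0, 0.01] -> [0.4  0.53 0.24]
  at (0.4, 0.53, 0.24, 230)
[-0.03, 0.15, 0.745] [-0.17, 0.0, -0.0] -> [0.3   0.585 0.245]
[-0.03, 0.05, 0.76] [-0.17, 0.0, -0.0] -> [0.2  0.64 0.25]
  at (0.2, 0.64, 0.25, 245)
```

Request:
{"fn": "send_rows", "kwargs": {
  "plan": [
    [[-0.185,0.025,0.795],[-0.11,0,0.01]],
    [[-0.185,0.025,0.795],[-0.11,0,0.01]],
    [[-0.185,0.025,0.795],[-0.11,0,0.01]],
    [[-0.185,0.025,0.795],[-0.11,0,0.01]],
    [[-0.185,0.025,0.795],[-0.11,0,0.01]]
  ]
}}

```text
time_s: 53.05
tcp_pos: [0.4787, 0.4421, 0.2133]
eef_rot: [-69.8, 89.6, 65.2]
contact_force: [0.0, -0.1, -0.1]
gripper_width: 0.0526
```

Request:
{"fn": "send_rows", "kwargs": {
  "plan": [
    [[-0.185,-0.045,0.79],[-0.11,0,0.01]],
    [[-0.185,-0.045,0.79],[-0.11,0,0.01]],
    [[-0.185,-0.045,0.79],[-0.11,0,0.01]],
    [[-0.185,-0.045,0.79],[-0.11,0,0.01]],
    [[-0.185,-0.045,0.79],[-0.11,0,0.01]]
  ]
}}

```text
time_s: 53.55
tcp_pos: [0.3998, 0.5299, 0.2412]
eef_rot: [24.2, 89.9, 164.1]
contact_force: [0.4, -0.5, -0.3]
gripper_width: 0.0527
```

Request:
{"fn": "send_rows", "kwargs": {
  "plan": [
    [[-0.03,0.15,0.745],[-0.17,0,0]],
    [[-0.03,0.15,0.745],[-0.17,0,0]],
    [[-0.03,0.15,0.745],[-0.17,0,0]],
    [[-0.03,0.15,0.745],[-0.17,0,0]],
    [[-0.03,0.15,0.745],[-0.17,0,0]]
  ]
}}

```text
time_s: 54.05
tcp_pos: [0.3008, 0.5836, 0.2456]
eef_rot: [37.4, 89.9, -175.1]
contact_force: [-0.5, 0.0, 0.1]
gripper_width: 0.0528
```

Request:
{"fn": "send_rows", "kwargs": {
  "plan": [
    [[-0.03,0.05,0.76],[-0.17,0,0]],
    [[-0.03,0.05,0.76],[-0.17,0,0]],
    [[-0.03,0.05,0.76],[-0.17,0,0]],
    [[-0.03,0.05,0.76],[-0.17,0,0]],
    [[-0.03,0.05,0.76],[-0.17,0,0]]
  ]
}}

```text
time_s: 54.55
tcp_pos: [0.202, 0.6377, 0.25]
eef_rot: [49.4, 89.9, -155.5]
contact_force: [0.0, -0.2, -0.5]
gripper_width: 0.0522
```

```bash
cat look.py - <<'E' | python3 -
a=cv2.resize(p["color"][150:320,210:380],None,fx=2.3,fy=2.3,interpolation=2);b=cv2.resize(p["color"][220:320,395:495],(391,391),interpolation=2)
cv2.imwrite("pics/t8.png",np.clip(np.hstack([a,b])[...,::-1]*1.6,0,255).astype(np.uint8))
save(p,"t9.png",(90,110,370,350),2.7)
for t in("pliers","loupe","glue","jar","cutters","weight","eraser"):
    for d in r.trace(p,t)[:1]:
        m=d["mask"]&ok;print(t,round(d["score"],2),np.median(C[m],0).round(3),C[m].min(0).round(3),C[m].max(0).round(3))
x,y,z=C[...,0],C[...,1],C[...,2]
m=ok&(z>.058)&(abs(x-.551)<.1)&(abs(y)<.1);print("above mesh pts",m.sum(),C[m][:5].round(3))
E
```

```text
54.55 [0.202  0.6377 0.25  ] [  49.41   89.86 -155.47] [ 0.  -0.2 -0.5] 0.05219392334574277 [ 89.   19.9   0.4  -0.1 -70.5 -23.8]
[151 192  18  18 237] [159.2 200.8] [0.6305 0.2842 0.0357] [0.63348215 0.28907164 0.023     ] [0.62357516 0.27416737 0.065     ]
[152 224  19  18 239] [160.3 232.6] [0.5614 0.2792 0.036 ] [0.563434   0.28422544 0.023     ] [0.55642749 0.26952183 0.065     ]
[121 229  18  17 247] [129.5 236.9] [0.5537 0.3449 0.0352] [0.55559197 0.35074203 0.023     ] [0.54891018 0.33328417 0.065     ]
[280 241   3   5  11] [281.  242.7] [0.5366 0.0254 0.0169] [0.53625869 0.02486508 0.023     ] [0.53037743 0.02090081 0.065     ]
[275 247   4   3   8] [276.8 248.4] [0.5244 0.034  0.0184] [0.52436726 0.03395745 0.023     ] [0.51897838 0.02961669 0.065     ]
pliers 0.94 [0.427 0.318 0.014] [ 0.399  0.253 -0.001] [0.443 0.378 0.019]
loupe 0.69 [0.364 0.264 0.028] [0.348 0.252 0.008] [0.379 0.281 0.033]
glue 0.6 [ 0.751 -0.284  0.054] [ 0.741 -0.316  0.   ] [ 0.795 -0.271  0.088]
jar 0.9 [0.763 0.01  0.048] [ 0.747 -0.011  0.002] [0.791 0.033 0.054]
cutters 0.81 [0.771 0.23  0.009] [ 0.748  0.161 -0.004] [0.819 0.296 0.016]
weight 0.66 [ 0.398 -0.466  0.024] [ 0.384 -0.492 -0.002] [ 0.415 -0.453  0.031]
eraser 0.67 [ 0.446 -0.259  0.003] [ 0.381 -0.401 -0.003] [ 0.557 -0.222  0.049]
above mesh pts 37 [[ 0.65  -0.     0.06 ]
 [ 0.65   0.098  0.059]
 [ 0.65   0.096  0.059]
 [ 0.65   0.092  0.059]
 [ 0.65   0.077  0.059]]
```

View pics/t8.png

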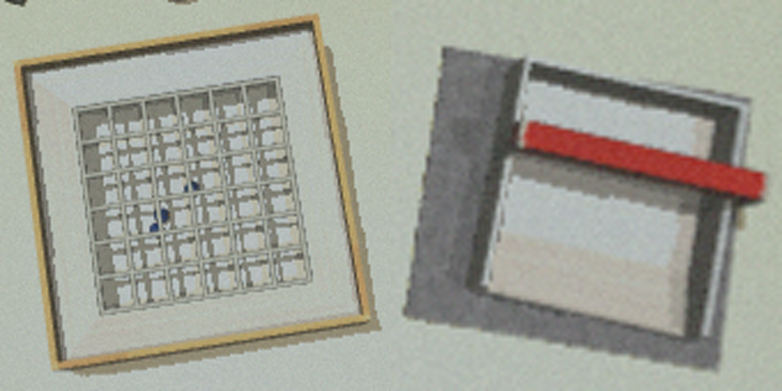

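View pics/t9.png

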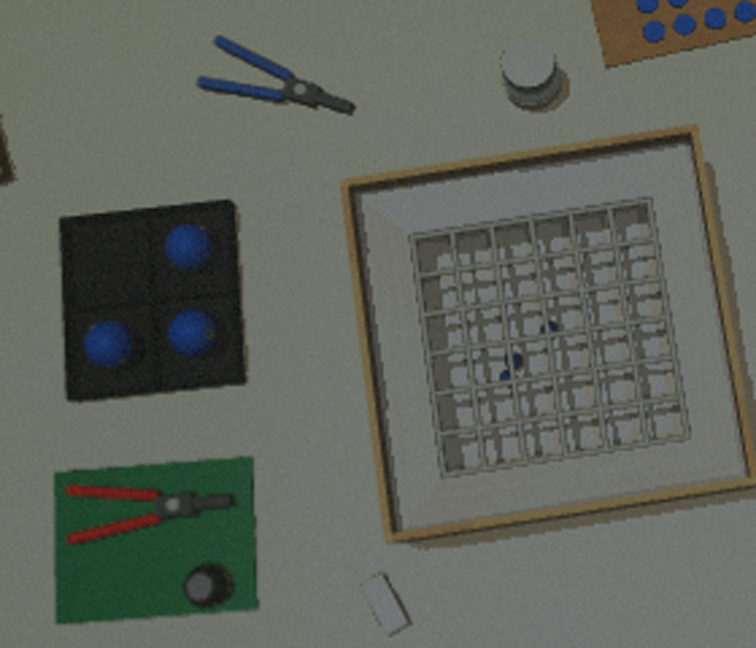

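Run:
```python
from h import *
out=[]
for n in("top","scene"):
    p=r.capture(n);C=cloud(p);ok=p["range_z"]>0
    c=p["color"].astype(int);b=(c[...,2]>1.2*c[...,0]+4)&ok&(C[...,0]>.38)&(C[...,0]<.72)&(abs(C[...,1])<.45)&(C[...,2]<.12)
    k,l,stt,ce=cv2.connectedComponentsWithStats(b.astype(np.uint8),connectivity=8)
    for i in range(1,k):
        q=np.median(C[l==i],0)
        if stt[i,4]>2 and q[1]<.24:print(n,stt[i],ce[i].round(1),q.round(3))
    out.append(p["color"][185:275,235:345] if n=="top" else p["color"][205:275,270:400])
im=[cv2.resize(o,(400,int(400*o.shape[0]/o.shape[1])),interpolation=cv2.INTER_CUBIC) for o in out]
h=max(i.shape[0] for i in im);im=[cv2.copyMakeBorder(i,0,h-i.shape[0],0,0,0) for i in im]
cv2.imwrite("pics/z10.png",np.clip(np.hstack(im)[...,::-1]*1.7,0,255).astype(np.uint8))
```

```text
top [293 229   3   4   8] [294.  230.2] [ 0.562 -0.003  0.017]
top [290 231   2   2   3] [290.3 231.3] [0.56  0.006 0.016]
top [280 241   3   5  12] [280.9 242.8] [0.536 0.025 0.019]
top [275 247   4   4  14] [276.6 248.5] [0.525 0.035 0.018]
scene [337 248   3   3   7] [337.7 249. ] [0.528 0.033 0.017]
```

View pics/z10.png

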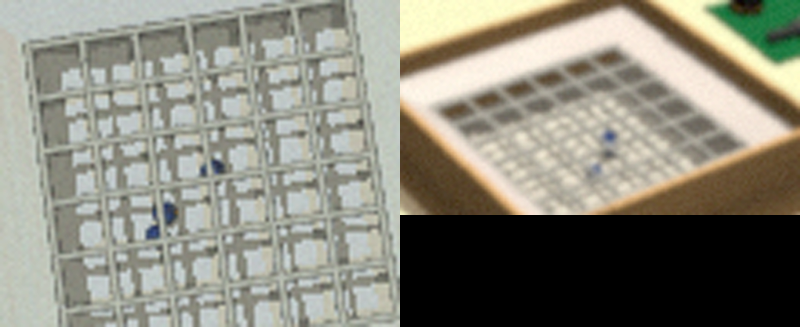

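```bash
python3 -c "
from plant import r
print(r.close_job())"
```

```text
the job is handed in; nothing more can be done
None
```

The job is done and handed in at about 55 s of the 210 s allowed; the one thing I could not confirm by eye is the fourth small bead.

- **What I did:** I moved the pliers and the loupe to the green mat, then tipped the scoop over the mesh up to about 57°. I stood the scoop back on its grey mat and put the three oversize beads in separate compartments of the sample tray. The arm ended clear of everything.
- **Last checks (top camera):**
  - Pliers and loupe are both on the tool mat, and the mesh and apron are clear, so no nudging was needed.
  - The scoop is upright, and no bead is visible in it.
  - All three oversize beads are in the tray, and the jar, cutters, glue bottle, weight and eraser have not moved.
- **Unconfirmed:**
  - I counted four small beads before pouring, but only three show in the pan. The fourth is probably out of sight under the sloping apron. No stray bead shows on the mesh, apron or bench. The scoop lost about 1.25 N in the pour, close to the 1.27 N that three big and four small beads weigh.
  - In the final check the detector gave a wrong position for the eraser (it pointed at the scoop mat). The picture shows the eraser in its original place.

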